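# Lower the leaning utensil post one hole and hang the caddy on it

## Robot

A 6-joint arm with a two-finger parallel gripper is mounted at the origin on the work surface. World frame = base frame: x ahead of the robot, y to its left, z up, the work surface at z = 0. Lengths are in mm, angles in rad, forces in N, time in s.
With the tool pointing down it reaches from about 350 to 725 mm from the base axis. Payload 6 kg.
Tool frame: the origin (TCP) lies midway between the tips of the shut fingers; the grasp point (between the pads) lies 19 mm behind it; y points along the fingers, z is the direction in which the jaws open and shut, and the axes are right-handed (so a half turn about y gives the same grasp; the last joint's range is limited). The gripper opens to 85 mm and grips with 20 to 120 N. Pads are 22 mm wide; open, the fingers measure 114 mm over their backs; the gripper's body (76 mm by 85 mm) begins 54 mm behind the grasp point. The pads swing forward as they close: fully open they stand 13 mm farther back than shut.
Start: joints at [-0.817, 0.04, 0.085, 0, -1.615, -0.334], TCP at [244.553, -547.876, 231.261] pointing down, gripper open.
Joint ranges: [-2.56, 2.56], [-1.29, 2.01], [-1.08, 1.49], [-3.29, 1.98], [-2.81, -0.18], [-2.99, 2.99]. Speed limits (rad/s): [2.57, 2.57, 3.01, 3.14, 3.14, 3.14].

## Interface

Orientations are given as a unit quaternion [x, y, z, w].
In Python, from rig import ctrl, imaging, models gives the robot as it stands.
- The arm moves only by the tool servo_tool, never from a script. Its argument "series" is a list of rows, each a list of 3 entries, a list of its own where there are three numbers: the shift along the tool's x, y, z in cm, then the turn, a rotation vector about the tool's x, y, z in rad, then the opening, from 0 (shut) to 1 (fully open). In form: [[[dx, dy, dz], [wx, wy, wz], grip], ...]. A call has 1 to 8 rows; each row shifts and turns the commanded pose from where the row before left it, along the tool's axes as they then stand; what a row does not reach is not made up. A row lasts 1/12 s, in which the tool goes at most 41.7 mm and 7.16 degrees, less where a joint would pass 70% of its speed; a pose out of reach is approached as far as the arm can. A call is refused whole if a number of a shift passes 4.17 or a number of a turn 0.125, either way. A call with a gripper value outside its range is refused whole. The fingers move at their own pace and stop on an object; "force" is the grip in N (left out, the last holds). Time passes only in rows, so rows that do not move let the fingers close. It gives the time, the measured TCP pose, the force and the opening at its end, in the units of the state.
- ctrl.state(): the state, without advancing time (a new reading comes with each control period).
- imaging.read_camera(name): name is "scene" or "side" or "wrist"; returns a dict with "pixels" (480x640x3 uint8, red, green, blue), "intrinsics" (3x3 intrinsics, pixels), "R" (3x3) and "t" (3): a world point X has camera coordinates R X + t. Camera axes: x right, y down, z forward; pixel columns grow to the right and rows downward; lengths in mm; the calibration is good to about 2 mm. The wrist camera is an equidistant fisheye: a pixel r from the principal point sees the ray r / f radians off the axis. A picture is of the moment at which its call begins. There is no depth.
- ctrl.job_done(): hands the job in, once; it reports no verdict.
Trained networks look in a picture, given as the dict that the camera call returned (one of the last four; its "shot" number tells which), for a name from the list of things; names that differ only in an ending like _2 or _b are one class to them, and where a whole thing is asked for, a point or a joint stands for the part that bears it (a point fixed in the world has none). Each returns a list of dicts, best first, with "confidence" (0 to 1); they miss things now and then, are a little off and sometimes report something else, mostly with a low value. They report only what shows in the picture. A call takes as long as a camera call. They do not tell look-alikes from the thing itself.
- models.spot_in(picture, target): "box" ([left, top, width, height] in pixels, round what is visible of it).
- models.tip_of(picture, target): "centre" ([row, column] in pixels: a listed point, or the origin of a listed thing).
The state is a dict: "time_s": time; "joint_positions": joint angles; "dq": joint speeds; "joint_efforts": joint torques, N m; "position": TCP position; "tool_rot": TCP orientation; "contact_force": force on the tool from outside, world axes, zero at the start; "wrist_torque": the same for the moment, N m; "gripper_width": opening from 0.0 (shut) to 1.0 (fully open).
Only numpy, scipy, OpenCV 4.12 (cv2) and the standard library are available. Lean on these libraries where they do the work, as an engineer would, in place of code of your own. Each camera call takes 0.05 s, during which the arm holds its last target.

## Task

The utensil post leaning over the cart stands too high: press the red button on its head, slide it down and let it click firmly into the next hole, one hole lower and no further. Then lift the blue utensil caddy and hang it by its two holes on the post's two brass pins, pocket towards the robot and its back plate pushed home against the white bracket. Leave it hanging there and do not shift the other things on the cart.

Things in the scene. Friction and masses are not known exactly. Their poses are not given: they have to be found in the camera images.
- stand: Fixed foot of the telescopic post: grey plate 170 x 100 x 10 mm (x -130 to +40). Origin on the cart top, where the outer tube (29 mm across, 150 long) starts. Tube leans 30 deg to the stand's -x (roughly towards the robot): upward axis (-0.5, 0, 0.866) in its frame. Yaw within +-17 deg. A steel strip on the tube's +x side has 3 holes 32 mm apart; a brass catch fills the one in use.
- post (a joint): How far the inner tube with head, bracket and pins has slid down the leaning axis, m. Starts at 0 to 0.001 (top hole); the next hole is at 0.032 (play +-1.5 mm), another at 0.064. Locked against 25 N while the catch is in a hole; else it stays where left (12 N friction) and a push of 6 to 9 N slides it down.
- release (a joint): Red button's travel along the leaning axis, m: 0 up, 0.008 in. Spring 3 N up, 6 N fully in. Past 0.006 the catch is out and pressing on slides the post down. Let go between holes, it stays in at about 0.006 and springs to 0 when the catch drops into the next hole; held fully in, the catch passes over holes.
- button_top (a point): Centre of the red button's top face (24 mm across, standing 12 mm above the head's top face when up); moves with button and post. It faces up along the leaning axis, 30 deg from vertical. Axes are the stand's.
- pad_left (a point): Centre of the left (stand +y) half of the head's flat top. The head is a black crossbar 170 mm along the stand's y, 24 wide, 16 thick, square to the leaning axis, button in its middle; this point is 60 mm from the middle. A push here along the tube slides the post without pressing the button.
- hoop_top (a point): Middle of the top bar of a steel wire towel hoop (8 mm wire, 160 mm wide) that stands on the head behind the button: bar and legs (at stand y +-80) lie in a plane parallel to the leaning axis, 70 mm behind it (stand +x side); the bar is 75 mm above the button's top, measured along that axis. It leaves no room for a gripper coming straight down on the button or the head: come along the leaning axis.
- pad_right (a point): The same on the right half (stand -y).
- pin_left (a point): Root of the left brass pin, on its axis, at the white bracket's front face. The pins are 90 mm apart (stand y), 8 thick, 34 long, point to the stand's -x; tip 6 mm higher than root. Bracket: upright plate 140 wide, 4 thick, from 75 mm below to 8 above the roots, facing the stand's -x, about 97 mm in front of the button. Moves with the post; axes are the stand's.
- pin_right (a point): Root of the right brass pin (stand -y side), likewise.
- caddy: Blue utensil caddy, about 0.3 kg, loose, upright on the cart, yaw within +-29 deg. Back plate 140 mm wide (y), 4 thick (x), 150 tall; open-topped pocket on its -x side 56 deep, 140 wide, 60 high. Origin: bottom of the back plate, centre of its width and thickness; z up. Can be pinched by the back plate's top edge, one finger in front, one behind.
- caddy_top (a point): Middle of the back plate's top edge, 150 mm above the caddy's underside. Axes are those of the caddy.
- hole_left (a point): Centre of the left (caddy +y) hole in the back plate, 16 mm across, 100 mm above the underside (50 mm under the top edge), 45 mm from the middle.
- hole_right (a point): Centre of the right (caddy -y) hole, likewise.
- lighter: Yellow plastic lighter, 90 x 24 x 13 mm, lying on the cart; leave alone. Origin under its middle.
- spoon: Wooden spoon, 250 x 40 x 10 mm, lying roughly along x; leave alone. Origin under its middle.
- tin_cup: Tin measuring cup with a handle, 76 mm across, 70 mm tall; leave alone. Origin under its middle.
- spice_jar: Spice jar, 48 mm across, 85 mm tall; leave alone. Origin under its middle.
- salt_tin: Salt tin, 52 mm across, 80 mm tall; leave alone. Origin under its middle.
There are look-alikes about, which are no part of the job. What is meant by the caddy is not brown, and is the smaller of those in its own colour.

How it is judged (in metres and radians):
On the way, in this order (a step that is already met when the one before it is completed fails the run):
1. the red button is pressed in and the post starts to slide (value of joint release above 0.005 m and value of joint post above 0.004 m), for 0.02 s.
2. the post is locked in the next hole, button sprung up (value of joint post between 0.029 and 0.036 m and value of joint release below 0.002 m), for 0.2 s.
3. the caddy is lifted off the cart (height (world z) of caddy above 0.03 m), for 0.1 s.
4. the caddy is on both pins (distance between hole_left and pin_left below 0.014 m and distance between hole_right and pin_right below 0.014 m), for 0.2 s.
At the end, for the whole second after the job is handed in: The post is locked in the hole one below its start (post 0.029 to 0.036 m, button out to within 2 mm) and the caddy hangs at rest on both pins: each hole's centre within 14 mm of its own pin's root, upright within about 11 degrees (all of step 2 and all of step 4 and linear speed of caddy below 0.02 m/s and angle between caddy's own z axis and vertical below 0.2 rad); the robot touches nothing.
It fails at once if the post goes past the next hole (value of joint post above 0.04 m).
It fails at once if one of the other loose things on the cart is shifted by more than 30 mm (distance of any of lighter, spoon, tin_cup, spice_jar, salt_tin from where it was at the start of the episode above 0.03 m).
It also fails if it takes over 54 s, if anything falls off the work surface, if the arm or the gripper's body presses on something with over 40 N, if the wrist force passes 120 N, or if a joint passes its speed limit or range.

## Working session

There is one attempt and no reset: what is moved stays moved. The work goes in short steps, Python scripts to look and compute and a tool call to move; the robot and the scene stay as the last step left them, time stands still between calls to the robot, and variables do not carry over. Pictures are saved under pics/ and viewed, and the job is handed in when it is done.

Besides the shell and the picture viewer there is one more tool, called after ">>>" as name([rows], argument=value, ...), one row to a line, values as JSON. servo_tool: Moves the arm, as the interface text tells. Its arguments: {"type":"object","properties":{"series":{"type":"array"},"force":{"type":"number"}},"required":["series"]}

```bash
ls; mkdir -p pics; cat > h.py <<'E'
import numpy as np,cv2
from rig import ctrl,imaging,models
from scipy.spatial.transform import Rotation as Ro
def save(p,name,crop=None,scale=1):
    im=p["pixels"][:,:,::-1].copy()
    if crop: 
        l,t,w,h=crop; im=im[t:t+h,l:l+w]
    if scale!=1: im=cv2.resize(im,None,fx=scale,fy=scale,interpolation=cv2.INTER_CUBIC)
    cv2.imwrite("pics/"+name+".png",im)
E
python3 - <<'E'
from h import *
s=ctrl.state();print(s)
for c in ["scene","side","wrist"]:
    p=imaging.read_camera(c);save(p,c+"0")
    print(c,p["intrinsics"],p["R"],p["t"],p["shot"],-np.array(p["R"]).T@np.array(p["t"]))
    for n in ["button_top","pad_left","pad_right","pin_left","pin_right","hoop_top","stand","caddy","caddy_top","hole_left","hole_right"]:
        print(n,[(np.round(r["centre"],1).tolist(),round(r["confidence"],2)) for r in models.tip_of(p,n)])
E
```

```text
pics
{'time_s': 0.0, 'joint_positions': array([-8.17300382e-01,  4.08203061e-02,  8.38072006e-02, -4.60878362e-04,
       -1.61545896e+00, -3.33696107e-01]), 'dq': array([-8.71800966e-04, -6.97719378e-05, -7.30520751e-04,  1.22929883e-03,
        8.96440727e-04, -2.61080910e-04]), 'joint_efforts': array([-2.50373860e-04, -3.68210399e+01,  3.47404075e+01,  6.93209767e+00,
       -5.46979645e-03, -2.79858330e-05]), 'position': array([ 244.49471308, -547.58073438,  230.27258915]), 'tool_rot': array([-0.69099403, -0.14717401,  0.14750823,  0.69217655]), 'contact_force': array([-1.10274604,  0.02662026,  0.5283945 ]), 'wrist_torque': array([-8.23228375e-05, -4.69139918e-02, -1.55156536e-02]), 'gripper_width': 0.9989021627998935}
scene [[563.4893283    0.         327.57315118]
 [  0.         563.4893283  235.70324781]
 [  0.           0.           1.        ]] [[ 0.01567237  0.99968468 -0.01961918]
 [ 0.71768287 -0.02490911 -0.69592445]
 [-0.69619371 -0.00317356 -0.71784696]] [ 101.71704519 -252.18802459 1736.75893267] 1 [1388.51751399 -102.45504429 1073.218908  ]
button_top [([247.0, 423.
[... 1440 characters left out ...]
2, 358.8], 0.68), ([287.7, 243.7], 0.17)]
hole_right [([407.0, 411.2], 0.92), ([187.4, 444.0], 0.83), ([211.3, 377.3], 0.56), ([204.8, 373.3], 0.16)]
wrist [[371.64829954   0.         324.71038055]
 [  0.         371.64829954 238.80585215]
 [  0.           0.           1.        ]] [[-4.07095875e-01  9.13385427e-01 -9.70086637e-05]
 [ 8.76707514e-01  3.90778320e-01  2.80492851e-01]
 [ 2.56235991e-01  1.14102434e-01 -9.59856110e-01]] [600.59991721 -36.73467359 377.85295803] 3 [ 179.88778628 -577.33804029  373.04654705]
button_top []
pad_left []
pad_right []
pin_left []
pin_right []
hoop_top []
stand []
caddy [([300.5, 458.9], 0.9)]
caddy_top []
hole_left [([338.0, 559.1], 0.71)]
hole_right []
```

View pics/scene0.png

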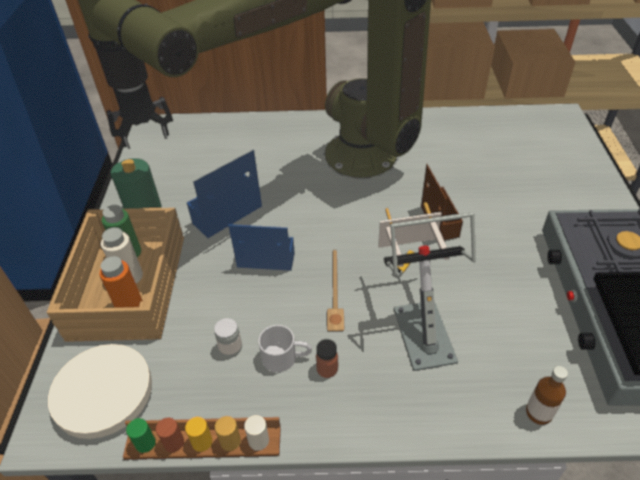

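View pics/side0.png

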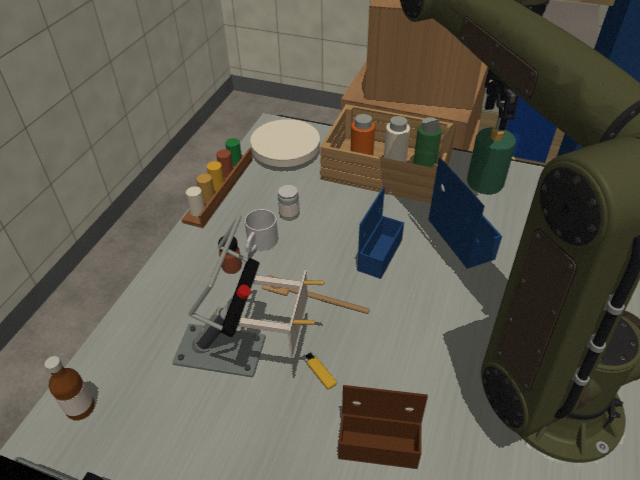

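View pics/wrist0.png

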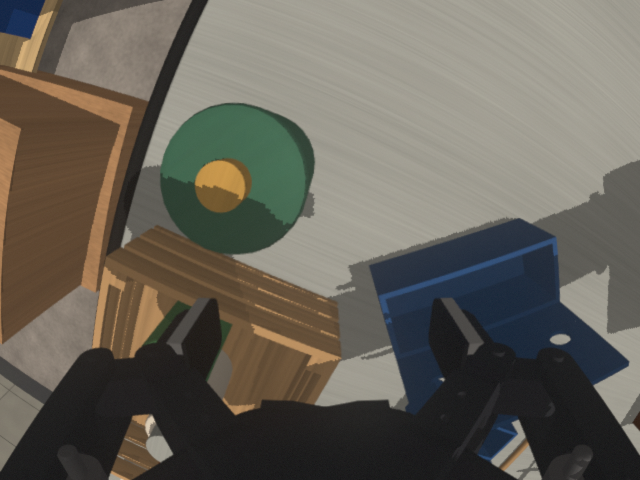

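The side view shows three caddies. The candidates are: small blue (scene 262,245; side 382,240), large blue (scene 227,193; side 460,215) and brown (scene 440,200; side 383,425). I choose the small blue one, and will check it in a crop while fitting the post and caddy poses.

```bash
cat > fit.py <<'E'
from h import *
from scipy.optimize import least_squares
def proj(p,X):
    c=np.asarray(p["R"])@X+np.asarray(p["t"]); K=np.asarray(p["intrinsics"])
    return np.array([K[1,1]*c[1]/c[2]+K[1,2],K[0,0]*c[0]/c[2]+K[0,2]])
def Rz(a): return Ro.from_euler("z",a).as_matrix()
A=np.array([-.5,0,.75**.5]);N=np.array([.75**.5,0,.5]);Y=np.array([0,1.,0])
def standpts(q):
    x,y,yaw,s,pdx,pz=q; B=A*s
    P=dict(stand=np.zeros(3),button_top=B,pad_left=B-12*A+60*Y,pad_right=B-12*A-60*Y,hoop_top=B+70*N+75*A,
      pin_left=np.array([B[0]-pdx,45,pz]),pin_right=np.array([B[0]-pdx,-45,pz]))
    return {k:Rz(yaw)@v+[x,y,0] for k,v in P.items()}
def cadpts(q):
    x,y,yaw=q[:3]
    P=dict(caddy=np.zeros(3),caddy_top=np.array([0,0,150.]),hole_left=np.array([0,45.,100]),hole_right=np.array([0,-45.,100]))
    return {k:Rz(yaw)@v+[x,y,0] for k,v in P.items()}
def fit(f,obs,q0,prior=None):
    # obs: list (cam,name,[row,col],w)
    def r(q):
        P=f(q); o=[w*(proj(p,P[n])-c) for p,n,c,w in obs]
        o=np.concatenate(o)
        if prior is not None: o=np.append(o,prior(q))
        return o
    s=least_squares(r,q0,loss="soft_l1",f_scale=2.0)
    return s.x,[(p["shot"],n,np.round(proj(p,f(s.x)[n])-c,1).tolist()) for p,n,c,w in obs]
E
cat > a.py <<'E'
from fit import *
sc=imaging.read_camera("scene");sd=imaging.read_camera("side")
save(sc,"sc_cad",(180,140,130,150),4); save(sd,"sd_cad",(330,150,170,130),4)
save(sd,"sd_post",(170,210,180,180),4); save(sc,"sc_post",(370,200,120,170),4)
obs=[(sc,n,np.array(c),1) for n,c in [("button_top",[247.,423.2]),("pad_right",[256,396]),("pin_left",[219.2,428.1]),("pin_right",[223.4,392.1]),("hoop_top",[222.5,436.6]),("stand",[351.4,427.1])]]
obs+=[(sd,n,np.array(c),1) for n,c in [("button_top",[288.4,243.2]),("pad_left",[319.7,230.2]),("pad_right",[269.8,251.3]),("pin_left",[321.,291.2]),("pin_right",[282.7,303.]),("hoop_top",[252,224.3]),("stand",[346.8,198.5])]]
q,res=fit(standpts,obs,[600,100,0,300,97,200],lambda q:(q[4]-97)*.5)
print(q);print(*res,sep="\n")
for k,v in standpts(q).items(): print(k,v.round(1))
obs=[(sc,n,np.array(c),1) for n,c in [("caddy",[271.2,261.6]),("caddy_top",[228.7,257.8]),("hole_left",[242.5,278.9]),("hole_right",[240.9,244.2])]]
obs+=[(sd,n,np.array(c),1) for n,c in [("caddy",[250,371.]),("caddy_top",[203.6,370.8]),("hole_left",[232.2,361.4]),("hole_right",[211.3,377.3])]]
q,res=fit(cadpts,obs,[500,-150,0])
print(q);print(*res,sep="\n")
for n in ["lighter","spoon","tin_cup","spice_jar","salt_tin"]:
    for p in(sc,sd):
        print(n,[(np.round(r["centre"],1).tolist(),round(r["confidence"],2)) for r in models.tip_of(p,n)][:2])
E
python3 a.py
```

```text
[7.12342136e+02 1.11001630e+02 1.50512477e-01 2.41000889e+02
 9.66665546e+01 1.96749225e+02]
(4, 'button_top', [1.2, 0.3])
(4, 'pad_right', [1.5, -0.2])
(4, 'pin_left', [-1.4, 2.2])
(4, 'pin_right', [-0.4, -1.3])
(4, 'hoop_top', [-0.9, -4.4])
(4, 'stand', [0.7, 2.2])
(5, 'button_top', [1.7, 0.7])
(5, 'pad_left', [0.1, 1.1])
(5, 'pad_right', [-0.8, -0.7])
(5, 'pin_left', [1.3, -0.1])
(5, 'pin_right', [0.5, -0.7])
(5, 'hoop_top', [-2.3, -0.0])
(5, 'stand', [-0.4, 0.4])
stand [712.3 111.    0. ]
button_top [593.2  92.9 208.7]
pad_left [590.1 153.2 198.3]
pad_right [608.1  34.5 198.3]
hoop_top [616.1  96.4 308.7]
pin_left [490.9 122.9 196.7]
pin_right [504.4  33.9 196.7]
[ 4.59272956e+02 -2.68605870e+02 -1.35750833e-01]
(4, 'caddy', [-2.1, 2.5])
(4, 'caddy_top', [-1.7, -0.1])
(4, 'hole_left', [0.7, -0.4])
(4, 'hole_right', [-0.5, -2.7])
(5, 'caddy', [0.7, -3.5])
(5, 'caddy_top', [0.5, -0.2])
(5, 'hole_left', [0.5, -0.1])
(5, 'hole_right', [-2.6, 0.1])
lighter [([265.8, 402.8], 0.52), ([248.6, 421.4], 0.27)]
lighter [([317.7, 233.1], 0.49)]
spoon [([287.6, 336.7], 0.83), ([256.3, 396.4], 0.44)]
spoon [([298.5, 315.6], 0.78)]
tin_cup [([242.9, 450.4], 0.5)]
tin_cup [([242.7, 263.9], 0.88), ([266.8, 255.2], 0.21)]
spice_jar [([368.0, 325.6], 0.91)]
spice_jar [([266.1, 233.2], 0.7)]
salt_tin [([344.8, 230.2], 0.91)]
salt_tin [([216.5, 288.9], 0.7)]
```

```bash
python3 - <<'E'
import cv2,numpy as np
a=[cv2.imread(f"pics/{n}.png") for n in ("sc_cad","sd_cad","sc_post","sd_post")]
print([x.shape for x in a])
a=[cv2.resize(x,(400,300)) if 0 else x for x in a]
def fit(x,w,h):
    s=min(w/x.shape[1],h/x.shape[0]);y=cv2.resize(x,None,fx=s,fy=s);o=np.zeros((h,w,3),np.uint8);o[:y.shape[0],:y.shape[1]]=y;return o
cv2.imwrite("pics/cad.png",np.hstack([fit(a[0],390,600),fit(a[1],410,600)]))
cv2.imwrite("pics/post.png",np.hstack([fit(a[2],330,600),fit(a[3],470,600)]))
E
```

```text
[(600, 520, 3), (520, 680, 3), (680, 480, 3), (720, 720, 3)]
```

View pics/cad.png

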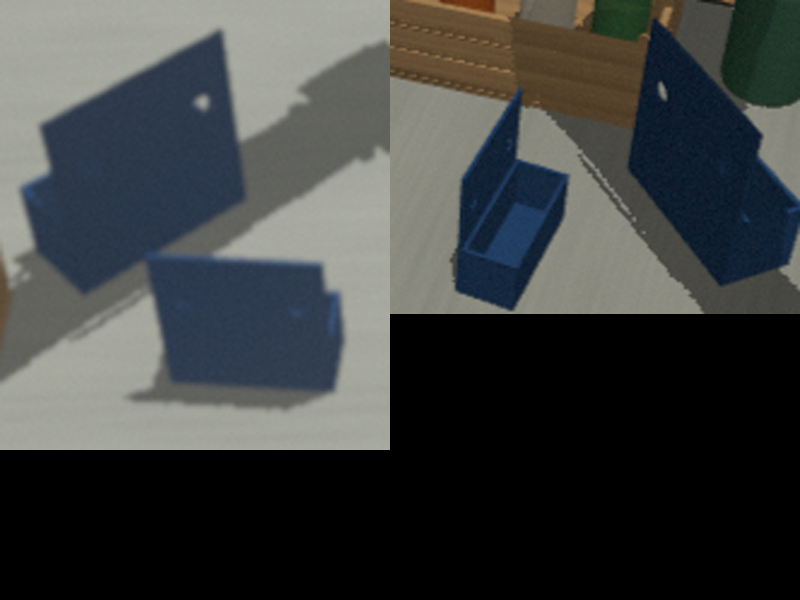

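View pics/post.png

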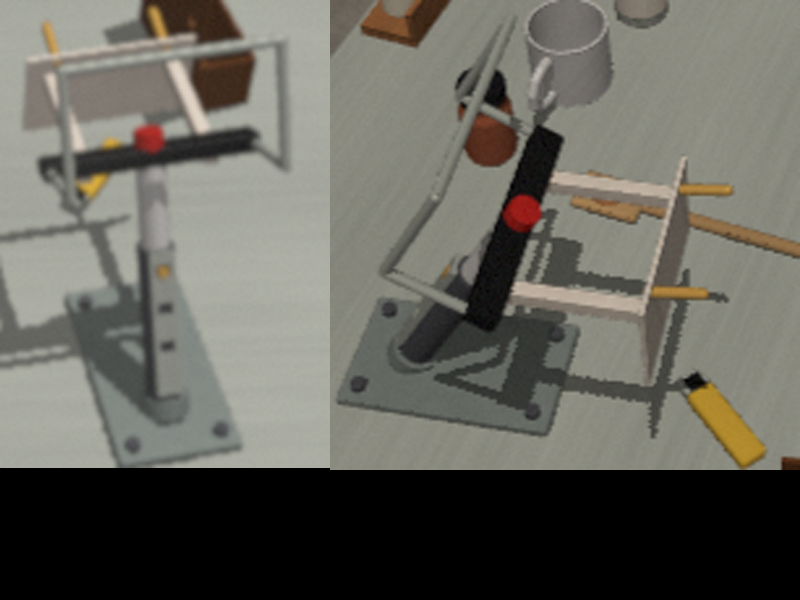

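The crops confirm that the blue caddy with its plate at scene (262,245) is the smaller of the two blue ones. Its plate is on the far side and its pocket faces the robot. The post fit agrees to about 2 px. Next I plan the approach to the button.

```bash
cat > plan.py <<'E'
from fit import *
SQ=[712.3,111.0,0.1505,241.0,96.67,196.75]
CQ=[459.3,-268.6,-0.1358]
def Rtool(ydir,zdir):
    y=np.array(ydir)/np.linalg.norm(ydir); z=np.array(zdir)-np.dot(zdir,y)*y; z/=np.linalg.norm(z)
    return np.c_[np.cross(y,z),y,z]
def now():
    s=ctrl.state(); return s,np.array(s["position"]),Ro.from_quat(s["tool_rot"]).as_matrix()
def need(pos=None,R=None,show=True):
    s,p,Rc=now()
    print("t",round(s["time_s"],2),"p",p.round(1),"F",np.round(s["contact_force"],1),"g",round(s["gripper_width"],3),"q",np.round(s["joint_positions"],2))
    if pos is not None: print(" shift cm in current tool:",(Rc.T@(np.array(pos)-p)/10).round(2), "in target tool:", (R.T@(np.array(pos)-p)/10).round(2) if R is not None else "")
    if R is not None: 
        rv=Ro.from_matrix(Rc.T@R).as_rotvec(); print(" turn:",rv.round(3),"rows",np.linalg.norm(rv)/0.12)
E
python3 - <<'E'
from plan import *
P=standpts(SQ);Rs=Rz(SQ[2]);a=Rs@A
for sg in (1,-1):
    R=Rtool(-a,sg*(Rs@Y)); need(P["button_top"]+130*a,R); 
print(P["button_top"]+130*a); print(now()[2])
E
```

```text
t 2.4 p [ 244.6 -547.9  231.3] F [-0.3 -0.8  0.6] g 1.0 q [-0.82  0.04  0.08 -0.   -1.62 -0.33]
 shift cm in current tool: [51.68 -9.   46.04] in target tool: [37.04 10.99 58.13]
 turn: [-0.071  0.263 -0.52 ] rows 4.894834313302549
t 2.4 p [ 244.6 -547.9  231.3] F [-0.3 -0.8  0.6] g 1.0 q [-0.82  0.04  0.08 -0.   -1.62 -0.33]
 shift cm in current tool: [51.68 -9.   46.04] in target tool: [-37.04  10.99 -58.13]
 turn: [-0.745 -2.782  0.101] rows 24.012916997428917
[528.89684836  83.18752138 321.2954248 ]
[[ 9.13173225e-01 -2.99941419e-05 -4.07571662e-01]
 [ 4.07571663e-01  7.77804626e-05  9.13173222e-01]
 [ 4.31126519e-06 -9.99999997e-01  8.32517982e-05]]
```

>>> servo_tool([
  [[0,-4,0],[0,0,0],0.3],
  [[0,-4,0],[0,0,0],0],
  [[0,-4,0],[0,0,0],0],
  [[3,0,2.6],[0,0,0],0],
  [[3,0,2.6],[0,0,0],0],
  [[3,0,2.6],[0,0,0],0],
  [[3,0,2.6],[0,0,0],0],
  [[3,0,2.6],[0,0,0],0],
])

```text
time_s: 3.07
position: [328.8, -366.5, 351.3]
tool_rot: [0.692, 0.147, -0.147, -0.692]
contact_force: [0.4, 0.5, 0.8]
gripper_width: 0.001
```

>>> servo_tool([
  [[3,0,2.6],[0,0,0],0],
  [[3,0,2.6],[0,0,0],0],
  [[3,0,2.6],[0,0,0],0],
  [[3,0,2.6],[0,0,0],0],
  [[3,0,2.6],[0,0,0],0],
  [[3,0,2.6],[0,0,0],0],
  [[3,0,2.6],[0,0,0],0],
  [[3,0,2.6],[0,0,0],0],
])

```text
time_s: 3.73
position: [463.2, -78.3, 351.8]
tool_rot: [-0.692, -0.148, 0.147, 0.692]
contact_force: [0.6, -0.4, -0.0]
gripper_width: -0.001
```

```bash
cat > nb.py <<'E'
from plan import *
import sys
P=standpts(SQ);Rs=Rz(SQ[2]);a=Rs@A
R=Rtool(-a,Rs@Y); need(P["button_top"]+float(sys.argv[1])*a,R)
E
python3 nb.py 130
```

```text
t 3.73 p [463.2 -78.3 351.8] F [ 0.6 -0.4 -0. ] g -0.001 q [ 0.26 -0.26  0.03  0.   -1.86 -1.41]
 shift cm in current tool: [12.58  3.07 12.06] in target tool: [ 6.2   7.1  14.98]
 turn: [-0.071  0.263 -0.519] rows 4.886358614525713
```

>>> servo_tool([
  [[0,-1,2],[-0.014,0.053,-0.104],0],
  [[0,0,2],[-0.014,0.053,-0.104],0],
  [[0,0,2],[-0.014,0.053,-0.104],0],
  [[0,0,2],[-0.014,0.053,-0.104],0],
  [[0,0,2],[-0.014,0.053,-0.104],0],
  [[0,0,0],[0,0,0],0],
])

```text
time_s: 4.23
position: [429.3, 17.5, 357.7]
tool_rot: [-0.665, -0.237, -0.127, 0.697]
contact_force: [0.0, -0.3, -1.1]
gripper_width: 0.0
```

```bash
python3 nb.py 100
```

```text
t 4.23 p [429.3  17.5 357.7] F [ 0.  -0.3 -1.1] g 0.0 q [ 0.77 -0.9  -0.52  0.29 -1.51 -2.13]
 shift cm in current tool: [ 7.6  11.62  4.83] in target tool: [ 7.56 11.57  5.  ]
 turn: [-0.009  0.008  0.   ] rows 0.10246440097189931
```

>>> servo_tool([
  [[2.5,0,1.6],[-0.009,0.008,0],0],
  [[2.5,0,1.6],[0,0,0],0],
  [[2.6,1,1.8],[0,0,0],0],
  [[0,2.5,0],[0,0,0],0],
  [[0,2.5,0],[0,0,0],0],
  [[0,2.5,0],[0,0,0],0],
  [[0,2.0,0],[0,0,0],0],
  [[0,0,0],[0,0,0],0],
])

```text
time_s: 4.9
position: [542.1, 78.5, 300.4]
tool_rot: [-0.673, -0.226, -0.129, 0.693]
contact_force: [-0.3, -0.4, -1.1]
gripper_width: 0.003
```

```bash
python3 nb.py 100; python3 - <<'E'
from h import *
out=[]
for c in ["scene","side","wrist"]:
    p=imaging.read_camera(c);save(p,c+"1")
    for n in ["button_top","pad_left","pad_right","pin_left","pin_right","hoop_top"]:
        print(c,n,[(np.round(r["centre"],1).tolist(),round(r["confidence"],2)) for r in models.tip_of(p,n)][:2])
E
```

```text
t 4.9 p [542.1  78.5 300.4] F [-0.3 -0.4 -1.1] g 0.003 q [ 0.67 -0.56 -0.46  0.27 -1.25 -2.13]
 shift cm in current tool: [-0.02  0.56  0.67] in target tool: [-0.02  0.57  0.66]
 turn: [ 0.012 -0.006 -0.017] rows 0.174849152158862
scene button_top [([348.1, 429.6], 0.75), ([245.4, 419.4], 0.68)]
scene pad_left [([246.1, 448.7], 0.78)]
scene pad_right [([254.4, 393.3], 0.65)]
scene pin_left [([219.0, 427.6], 0.81), ([269.2, 263.0], 0.18)]
scene pin_right [([223.0, 390.1], 0.86)]
scene hoop_top [([221.4, 435.2], 0.68)]
side button_top [([286.9, 241.5], 0.43)]
side pad_left [([268.6, 253.6], 0.7), ([316.9, 230.9], 0.63)]
side pad_right [([267.3, 252.2], 0.91), ([215.6, 290.6], 0.28)]
side pin_left [([321.5, 291.8], 0.58), ([319.1, 230.7], 0.3)]
side pin_right [([282.5, 303.6], 0.87), ([241.4, 263.2], 0.19)]
side hoop_top [([250.1, 226.2], 0.75), ([282.7, 302.8], 0.71)]
wrist button_top [([232.7, 333.8], 0.56)]
wrist pad_left [([229.8, 414.6], 0.97), ([95.4, 413.7], 0.25)]
wrist pad_right [([230.6, 253.8], 0.76)]
wrist pin_left [([94.5, 412.1], 0.83)]
wrist pin_right [([98.8, 251.5], 0.62)]
wrist hoop_top [([383.9, 337.4], 0.95)]
```

View pics/wrist1.png

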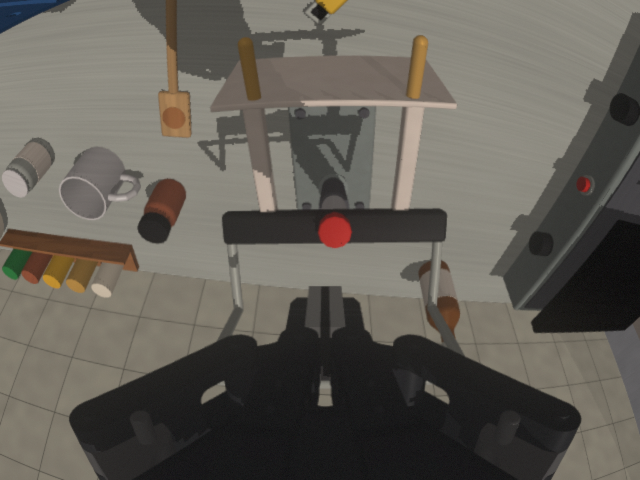

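View pics/side1.png

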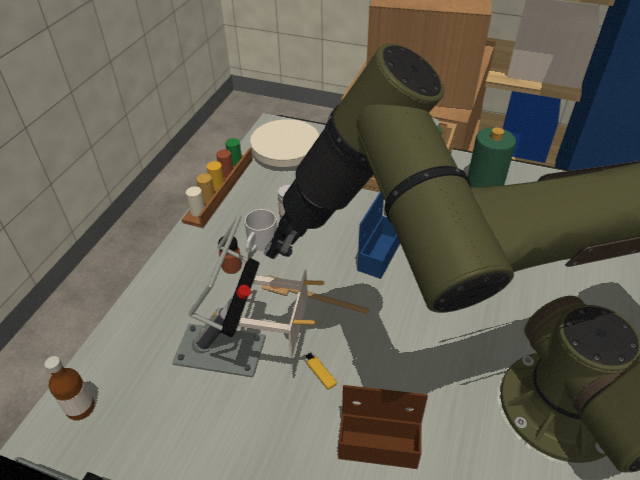

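The wrist view shows the head square to the shut fingers, with the button at (335,231), the pads at (254,230) and (415,230), and the pins at the top. I'll refit with all three cameras.

```bash
cat >> fit.py <<'E'
_pin=proj
def proj(p,X):
    if p.get("_w"):
        c=np.asarray(p["R"])@X+np.asarray(p["t"]); K=np.asarray(p["intrinsics"])
        r=np.hypot(c[0],c[1]); th=np.arctan2(r,c[2])
        return np.array([K[1,1]*th*c[1]/r+K[1,2],K[0,0]*th*c[0]/r+K[0,2]])
    return _pin(p,X)
E
cat > b.py <<'E'
from plan import *
sc=imaging.read_camera("scene");sd=imaging.read_camera("side");w=imaging.read_camera("wrist");w["_w"]=1
o=lambda p,d,wt:[(p,n,np.array(c,float),wt) for n,c in d.items()]
obs=o(sc,dict(button_top=[246,422],pad_left=[246.1,448.7],pad_right=[255.,394.5],pin_left=[219.1,428],pin_right=[223.2,391.1],hoop_top=[222,436],stand=[351.4,427.1]),1)
obs+=o(sd,dict(button_top=[287.6,242.4],pad_left=[318.5,230.5],pad_right=[268.5,251.7],pin_left=[321.3,291.5],pin_right=[282.6,303.3],hoop_top=[251,225],stand=[346.8,198.5]),1)
obs+=o(w,dict(button_top=[232,334.3],pad_left=[229.8,414.6],pad_right=[230.6,253.8],pin_left=[95,413],pin_right=[98.8,251.5],hoop_top=[383.9,337.4]),.7)
q,res=fit(standpts,obs,SQ,lambda q:(q[4]-97)*.5)
print(q.tolist());print(*res,sep="\n")
for k,v in standpts(q).items(): print(k,v.round(1))
E
python3 b.py
```

```text
[712.4008958422, 111.51127922610083, 0.16179684067201855, 244.09231543450431, 96.54614932873758, 196.55081130096457]
(9, 'button_top', [0.9, 1.0])
(9, 'pad_left', [2.1, 2.3])
(9, 'pad_right', [1.5, 1.0])
(9, 'pin_left', [-1.7, 1.2])
(9, 'pin_right', [-0.2, -1.2])
(9, 'hoop_top', [-1.9, -4.1])
(9, 'stand', [0.7, 2.4])
(10, 'button_top', [1.3, 2.2])
(10, 'pad_left', [0.1, 1.9])
(10, 'pad_right', [-0.7, -0.8])
(10, 'pin_left', [0.3, 0.8])
(10, 'pin_right', [-0.1, -0.4])
(10, 'hoop_top', [-2.6, -0.0])
(10, 'stand', [-0.2, 0.3])
(11, 'button_top', [1.8, 0.1])
(11, 'pad_left', [-1.1, 0.7])
(11, 'pad_right', [-0.0, -0.8])
(11, 'pin_left', [1.2, -1.8])
(11, 'pin_right', [-0.8, 3.1])
(11, 'hoop_top', [-0.5, -1.2])
stand [712.4 111.5   0. ]
button_top [591.9  91.9 211.4]
pad_left [588.2 152.  201. ]
pad_right [607.5  33.6 201. ]
hoop_top [614.8  95.6 311.3]
pin_left [489.4 120.7 196.6]
pin_right [503.9  31.9 196.6]
```

```bash
sed -i 's/^SQ=.*/SQ=[712.4,111.5,0.1618,244.1,96.55,196.55]/' plan.py; python3 nb.py 20
```

```text
t 6.1 p [542.1  79.1 306.1] F [-0.7 -0.   0.1] g -0.0 q [ 0.68 -0.57 -0.45  0.27 -1.25 -2.13]
 shift cm in current tool: [-0.23  8.76  0.58] in target tool: [-0.3   8.77  0.46]
 turn: [ 0.015 -0.016 -0.008] rows 0.19410775726506463
```

>>> servo_tool([
  [[-0.1,2,0.2],[0.015,-0.016,-0.008],0],
  [[-0.1,2,0.2],[0,0,0],0],
  [[0,2,0.1],[0,0,0],0],
  [[0,1.8,0],[0,0,0],0],
  [[0,1,0],[0,0,0],0],
  [[0,0,0],[0,0,0],0],
  [[0,0,0],[0,0,0],0],
  [[0,0,0],[0,0,0],0],
])

```text
time_s: 6.77
position: [583.1, 90.5, 230.5]
tool_rot: [-0.666, -0.238, -0.128, 0.696]
contact_force: [-0.4, 0.1, -0.3]
gripper_width: 0.001
```

```bash
python3 nb.py 0; python3 - <<'E'
from h import *
p=imaging.read_camera("wrist");save(p,"wrist2")
p=imaging.read_camera("side");save(p,"side2",(180,180,160,180),3.3)
E
```

```text
t 6.77 p [583.1  90.5 230.5] F [-0.4  0.1 -0.3] g 0.001 q [ 0.62 -0.48 -0.53  0.26 -1.05 -2.11]
 shift cm in current tool: [-0.19  2.1  -0.01] in target tool: [-0.18  2.1  -0.01]
 turn: [-0.    -0.     0.002] rows 0.014578627126874112
```

View pics/wrist2.png

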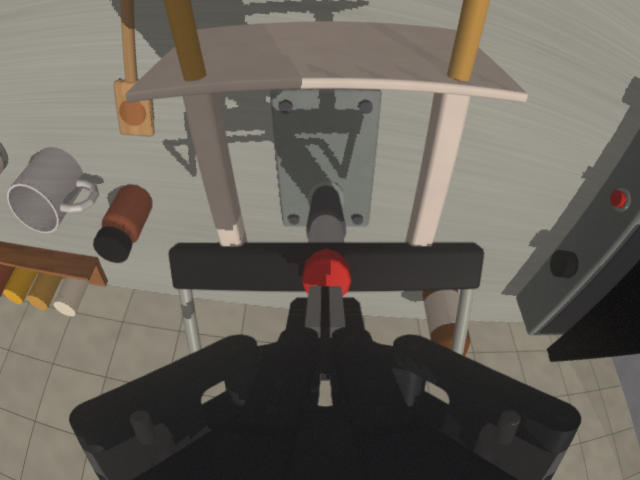

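View pics/side2.png

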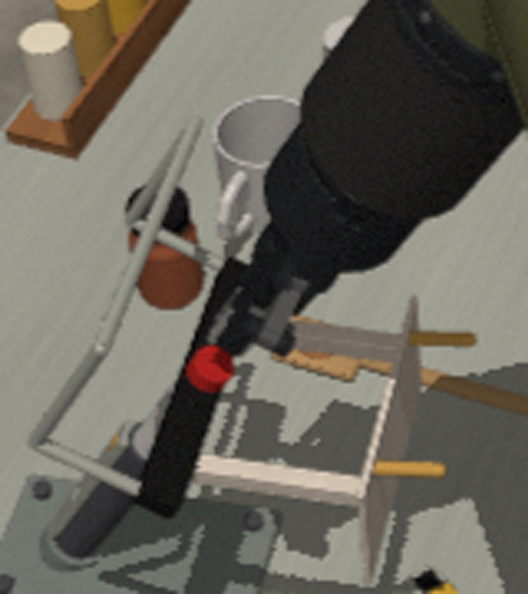

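>>> servo_tool([
  [[-0.18,0.8,0],[0,0,0],0],
  [[0,0.8,0],[0,0,0],0],
  [[0,0.4,0],[0,0,0],0],
  [[0,0.3,0],[0,0,0],0],
  [[0,0.3,0],[0,0,0],0],
  [[0,0.3,0],[0,0,0],0],
  [[0,0,0],[0,0,0],0],
  [[0,0,0],[0,0,0],0],
])

```text
time_s: 7.53
position: [595.5, 92.6, 202.6]
tool_rot: [-0.666, -0.237, -0.127, 0.696]
contact_force: [-6.4, 1.5, 2.7]
gripper_width: 0.002
```

```bash
python3 nb.py 0
```

```text
t 7.53 p [595.5  92.6 202.6] F [-6.4  1.5  2.7] g 0.002 q [ 0.61 -0.43 -0.55  0.26 -0.99 -2.11]
 shift cm in current tool: [ 0.12 -0.94 -0.02] in target tool: [ 0.12 -0.94 -0.02]
 turn: [-0.    -0.    -0.001] rows 0.008602195844811639
```

>>> servo_tool([
  [[0,0.2,0],[0,0,0],0],
  [[0,0.2,0],[0,0,0],0],
  [[0,0.2,0],[0,0,0],0],
  [[0,0,0],[0,0,0],0],
])

```text
time_s: 7.87
position: [598.5, 93.0, 197.6]
tool_rot: [-0.666, -0.237, -0.127, 0.696]
contact_force: [-6.2, 0.9, 3.4]
gripper_width: -0.002
```

```bash
cat > look.py <<'E'
from plan import *
import sys
P=standpts(SQ);Rs=Rz(SQ[2]);a=Rs@A
sc=imaging.read_camera("scene");sd=imaging.read_camera("side");w=imaging.read_camera("wrist");w["_w"]=1
tag=sys.argv[1]
save(w,"w_"+tag);save(sd,"sd_"+tag,(180,180,160,180),3.3);save(sc,"sc_"+tag,(370,190,130,190),3)
obs=[]
for p in (sc,sd,w):
    for n in ["pad_left","pad_right","pin_left","pin_right","hoop_top"]:
        e=proj(p,P[n]); 
        c=[r for r in models.tip_of(p,n) if np.linalg.norm(np.array(r["centre"])-e)<(80 if p is w else 20)]
        if c: obs.append((p,n,np.array(c[0]["centre"],float),.7 if p is w else 1))
def f(q): return standpts([SQ[0],SQ[1],SQ[2],SQ[3]-q[0],SQ[4],SQ[5]-q[0]*A[2]])
q,res=fit(f,obs,[0.]); print("slide est mm",q); print(*res,sep="\n")
E
python3 nb.py 0; python3 look.py p1
```

```text
t 7.87 p [598.5  93.  197.6] F [-6.2  0.9  3.4] g -0.002 q [ 0.61 -0.42 -0.55  0.26 -0.98 -2.11]
 shift cm in current tool: [ 0.11 -1.53 -0.01] in target tool: [ 0.11 -1.53 -0.01]
 turn: [-0.    -0.    -0.001] rows 0.005451691393016987
slide est mm [6.49677141]
(14, 'pad_left', [2.8, 0.6])
(14, 'pad_right', [1.4, -0.6])
(14, 'pin_right', [0.7, 2.5])
(14, 'hoop_top', [-4.4, -2.2])
(15, 'pad_left', [1.7, -1.2])
(15, 'pad_right', [-2.6, -0.3])
(15, 'pin_left', [-0.4, -0.0])
(15, 'pin_right', [-2.0, -2.1])
(15, 'hoop_top', [-2.8, -0.4])
(16, 'pad_left', [4.4, 1.0])
(16, 'pad_right', [2.3, -2.7])
(16, 'pin_left', [1.5, -3.4])
(16, 'pin_right', [-3.1, 2.2])
```

View pics/w_p1.png

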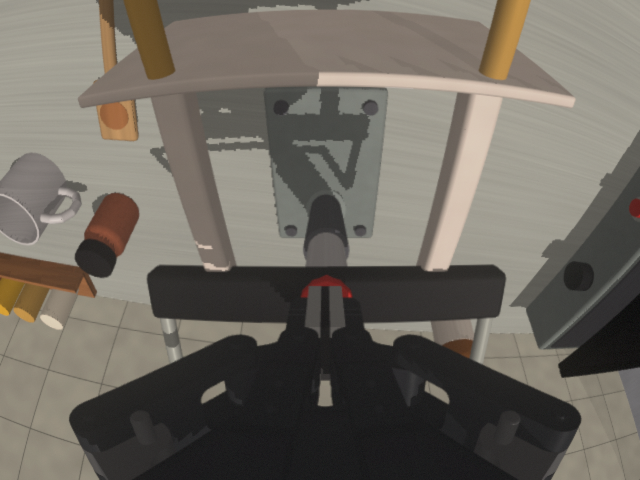

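View pics/sc_p1.png

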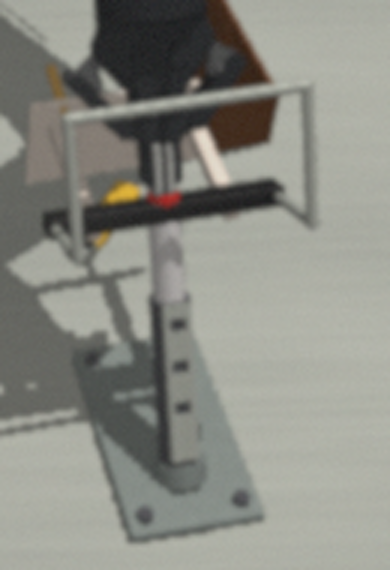

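The brass catch is out of the top hole and the post has slid about 7 mm. I'll slide it about 12 mm further on the button, then back off before the next hole.

>>> servo_tool([
  [[0,0.3,0],[0,0,0],0],
  [[0,0.3,0],[0,0,0],0],
  [[0,0.3,0],[0,0,0],0],
  [[0,0.3,0],[0,0,0],0],
  [[0,0,0],[0,0,0],0],
  [[0,0,0],[0,0,0],0],
])

```text
time_s: 9.27
position: [604.5, 94.0, 187.4]
tool_rot: [-0.666, -0.238, -0.127, 0.696]
contact_force: [-5.8, 0.9, 2.7]
gripper_width: 0.003
```

```bash
python3 nb.py 0
```

```text
t 9.27 p [604.5  94.  187.4] F [-5.8  0.9  2.7] g 0.003 q [ 0.6  -0.4  -0.56  0.26 -0.95 -2.11]
 shift cm in current tool: [ 0.09 -2.72 -0.01] in target tool: [ 0.09 -2.72 -0.01]
 turn: [-0.  0. -0.] rows 0.0029359457600351625
```

>>> servo_tool([
  [[0,-1.5,0],[0,0,0],0],
  [[0,-2,0],[0,0,0],0],
  [[0,-0.5,0],[0,0,0],0.6],
  [[0,0,0],[0,0,0],0.6],
  [[0,0,0],[0,0,0],0.6],
  [[0,0,0],[0,0,0],0.6],
  [[0,0,0],[0,0,0],0.6],
])

```text
time_s: 9.85
position: [584.7, 90.7, 220.3]
tool_rot: [-0.666, -0.237, -0.126, 0.696]
contact_force: [-0.1, -0.2, 0.8]
gripper_width: 0.6
```

```bash
python3 nb.py 0;  python3 look.py p2
```

```text
t 9.85 p [584.7  90.7 220.3] F [-0.1 -0.2  0.8] g 0.6 q [ 0.62 -0.47 -0.54  0.26 -1.04 -2.11]
 shift cm in current tool: [ 0.19  1.13 -0.  ] in target tool: [ 0.19  1.13 -0.  ]
 turn: [ 0.     0.    -0.002] rows 0.018478943499041344
slide est mm [19.12977872]
(17, 'pad_left', [3.3, 0.1])
(17, 'pad_right', [-0.1, 1.7])
(17, 'pin_right', [-0.2, -2.6])
(17, 'hoop_top', [-4.6, -1.7])
(18, 'pad_left', [2.3, 2.7])
(18, 'pad_right', [-2.3, -2.1])
(18, 'pin_left', [0.5, -0.3])
(18, 'pin_right', [-1.2, -2.0])
(18, 'hoop_top', [-1.7, -2.6])
(19, 'pad_left', [0.7, -0.6])
(19, 'pad_right', [1.2, -1.9])
(19, 'pin_left', [1.4, -1.0])
(19, 'pin_right', [-4.3, 2.6])
```

View pics/w_p2.png

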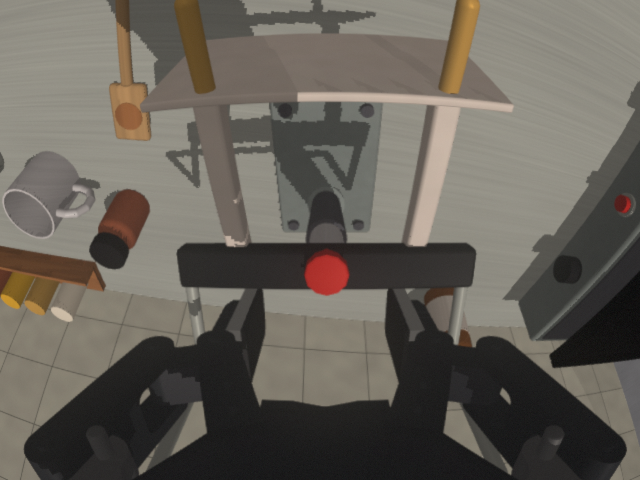

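View pics/sc_p2.png

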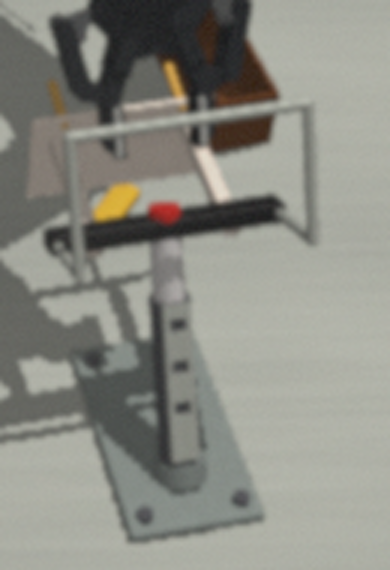

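>>> servo_tool([
  [[0.15,1.2,0],[0,0,0],0.6],
  [[0,1.2,0],[0,0,0],0.6],
  [[0,1,0],[0,0,0],0.6],
  [[0,0.6,0],[0,0,0],0.6],
  [[0,0,0],[0,0,0],0.6],
  [[0,0,0],[0,0,0],0.6],
])

```text
time_s: 11.25
position: [605.9, 94.1, 187.8]
tool_rot: [-0.666, -0.237, -0.127, 0.695]
contact_force: [-0.2, -0.1, 0.8]
gripper_width: 0.599
```

```bash
python3 nb.py 0;  python3 look.py p3|head -1
```

```text
t 11.25 p [605.9  94.1 187.8] F [-0.2 -0.1  0.8] g 0.599 q [ 0.6  -0.4  -0.55  0.26 -0.95 -2.11]
 shift cm in current tool: [-0.04 -2.75 -0.  ] in target tool: [-0.04 -2.75 -0.  ]
 turn: [ 0.     0.    -0.001] rows 0.0067953895145628895
slide est mm [18.85076255]
```

View pics/w_p3.png

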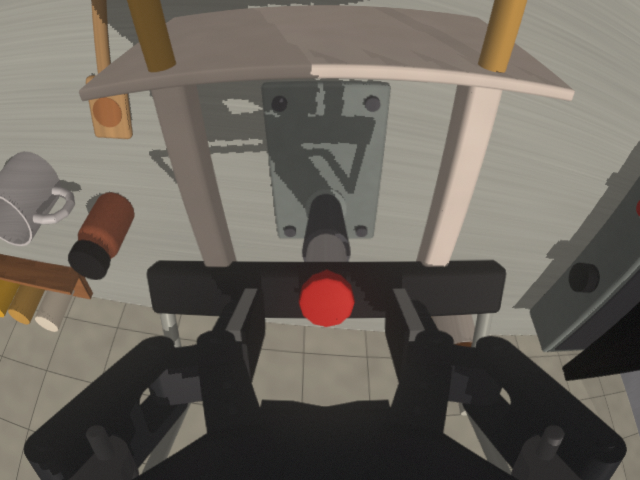

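View pics/sc_p3.png

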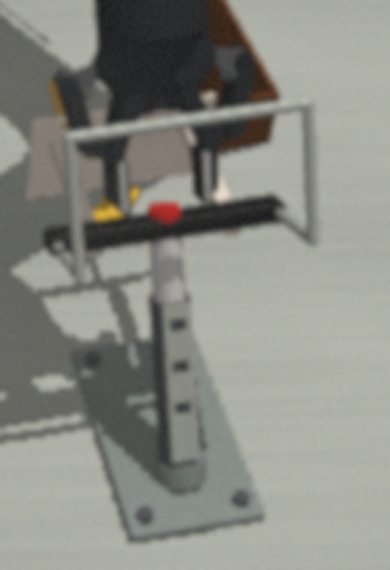

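>>> servo_tool([
  [[0,0.3,0],[0,0,0],0.6],
  [[0,0.3,0],[0,0,0],0.6],
  [[0,0.2,0],[0,0,0],0.6],
  [[0,0,0],[0,0,0],0.6],
  [[0,0,0],[0,0,0],0.6],
])

```text
time_s: 12.57
position: [609.8, 94.9, 180.9]
tool_rot: [-0.666, -0.238, -0.127, 0.696]
contact_force: [-1.0, 0.4, 1.0]
gripper_width: 0.599
```

```bash
python3 nb.py 0
```

```text
t 12.57 p [609.8  94.9 180.9] F [-1.   0.4  1. ] g 0.599 q [ 0.59 -0.39 -0.56  0.26 -0.93 -2.11]
 shift cm in current tool: [-0.05 -3.55 -0.02] in target tool: [-0.05 -3.55 -0.02]
 turn: [-0.  0. -0.] rows 0.003220321389540737
```

>>> servo_tool([
  [[0,0.2,0],[0,0,0],0.6],
  [[0,0.2,0],[0,0,0],0.6],
  [[0,0,0],[0,0,0],0.6],
])

```text
time_s: 12.82
position: [611.6, 95.2, 177.9]
tool_rot: [-0.666, -0.237, -0.127, 0.696]
contact_force: [-6.9, 0.2, 3.6]
gripper_width: 0.601
```

>>> servo_tool([
  [[0,0.2,0],[0,0,0],0.6],
  [[0,0.2,0],[0,0,0],0.6],
  [[0,0,0],[0,0,0],0.6],
])

```text
time_s: 13.07
position: [613.6, 95.5, 174.5]
tool_rot: [-0.666, -0.238, -0.127, 0.696]
contact_force: [-5.6, 0.6, 4.3]
gripper_width: 0.597
```

```bash
python3 nb.py 0; python3 look.py p4|head -1
```

```text
t 13.07 p [613.6  95.5 174.5] F [-5.6  0.6  4.3] g 0.597 q [ 0.59 -0.37 -0.56  0.26 -0.92 -2.11]
 shift cm in current tool: [-0.06 -4.3  -0.02] in target tool: [-0.05 -4.3  -0.02]
 turn: [-0. -0. -0.] rows 0.00280057428838172
slide est mm [26.68781291]
```

View pics/w_p4.png

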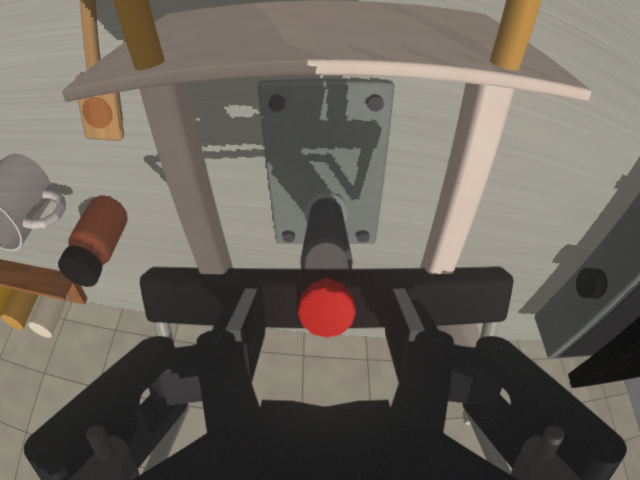

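>>> servo_tool([
  [[0,0.1,0],[0,0,0],0.6],
  [[0,0.1,0],[0,0,0],0.6],
  [[0,0.1,0],[0,0,0],0.6],
])

```text
time_s: 14.22
position: [615.1, 95.8, 172.2]
tool_rot: [-0.666, -0.238, -0.127, 0.696]
contact_force: [-7.7, -0.8, 5.6]
gripper_width: 0.598
```

>>> servo_tool([
  [[0,0.1,0],[0,0,0],0.6],
  [[0,0,0],[0,0,0],0.6],
])

```text
time_s: 14.38
position: [615.7, 95.9, 171.2]
tool_rot: [-0.666, -0.238, -0.127, 0.696]
contact_force: [-5.7, -0.9, 3.1]
gripper_width: 0.605
```

```bash
python3 nb.py 0; python3 look.py p5|head -1
```

```text
t 14.38 p [615.7  95.9 171.2] F [-5.7 -0.9  3.1] g 0.605 q [ 0.59 -0.37 -0.56  0.26 -0.91 -2.11]
 shift cm in current tool: [-0.07 -4.69 -0.01] in target tool: [-0.08 -4.69 -0.01]
 turn: [-0. -0.  0.] rows 0.0015976093811718762
slide est mm [30.89086441]
```

View pics/w_p5.png

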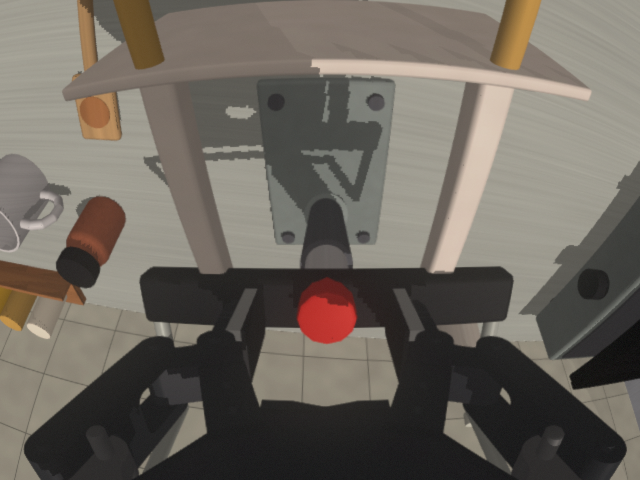

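View pics/sc_p5.png

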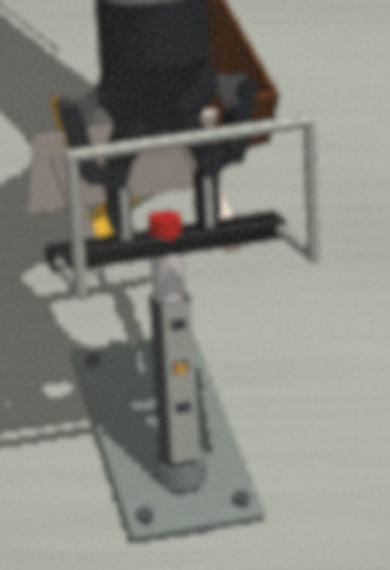

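The brass catch now fills the second hole at (180,367) in the scene crop, and the button looks larger, so it is up. A small extra push should confirm the lock, and then I back off.

>>> servo_tool([
  [[0,0.1,0],[0,0,0],0.6],
  [[0,0,0],[0,0,0],0.6],
])

```text
time_s: 15.45
position: [616.0, 95.9, 170.6]
tool_rot: [-0.666, -0.238, -0.127, 0.696]
contact_force: [-8.9, -0.1, 5.6]
gripper_width: 0.604
```

```bash
python3 nb.py 0
```

```text
t 15.45 p [616.   95.9 170.6] F [-8.9 -0.1  5.6] g 0.604 q [ 0.59 -0.37 -0.56  0.26 -0.91 -2.11]
 shift cm in current tool: [-0.08 -4.75 -0.01] in target tool: [-0.08 -4.75 -0.01]
 turn: [-0. -0.  0.] rows 0.0012338223873564142
```

>>> servo_tool([
  [[0,-1.5,0],[0,0,0],0.6],
  [[0,-3,0],[0,0,0],0.6],
  [[0,-4,0],[0,0,0],0.8],
  [[0,-4,0],[0,0,0],1],
  [[-2,-3,0],[0,0,0],1],
  [[-4,0,0],[0,0,0],1],
])

```text
time_s: 15.95
position: [489.6, 74.5, 283.5]
tool_rot: [-0.664, -0.24, -0.132, 0.696]
contact_force: [-2.2, 0.5, 1.0]
gripper_width: 1.002
```

```bash
cat > nc.py <<'E'
from plan import *
import sys
# target TCP at caddy: height arg above cart; tool down, z=-caddy x
Rc=Rz(CQ[2]); R=Rtool([0,0,-1],Rc@np.array([-1.,0,0]))
need([CQ[0],CQ[1],float(sys.argv[1])],R)
E
python3 nc.py 330
```

```text
t 15.95 p [489.6  74.5 283.5] F [-2.2  0.5  1. ] g 1.002 q [ 0.77 -0.77 -0.62  0.31 -1.28 -2.21]
 shift cm in current tool: [ -4.84  -8.4  -33.38] in target tool: [-34.41  -4.65  -1.65]
 turn: [ 0.338 -1.244  0.462] rows 11.411299906920455
```

>>> servo_tool([
  [[0,-1.5,0],[0.028,-0.104,0.0385],1],
  [[0,-1.5,0],[0.028,-0.104,0.0385],1],
  [[0,-1.5,0],[0.028,-0.104,0.0385],1],
  [[0,0,0],[0.028,-0.104,0.0385],1],
  [[0,0,0],[0.028,-0.104,0.0385],1],
  [[0,0,0],[0.028,-0.104,0.0385],1],
  [[0,0,0],[0.028,-0.104,0.0385],1],
  [[0,0,0],[0.028,-0.104,0.0385],1],
])

```text
time_s: 16.62
position: [468.3, 70.4, 314.0]
tool_rot: [-0.608, -0.408, 0.285, 0.619]
contact_force: [-0.0, 0.5, 0.3]
gripper_width: 0.997
```

>>> servo_tool([
  [[0,0,0],[0.028,-0.104,0.0385],1],
  [[0,0,0],[0.028,-0.104,0.0385],1],
  [[0,0,0],[0.028,-0.104,0.0385],1],
  [[0,0,0],[0.028,-0.104,0.0385],1],
  [[0,0,0],[0,0,0],1],
])

```text
time_s: 17.03
position: [468.6, 71.3, 312.1]
tool_rot: [-0.53, -0.462, 0.474, 0.531]
contact_force: [-1.1, -0.4, -0.7]
gripper_width: 1.001
```

```bash
python3 nc.py 300
```

```text
t 17.03 p [468.6  71.3 312.1] F [-1.1 -0.4 -0.7] g 1.001 q [ 0.58 -0.26 -0.04  0.   -1.8  -0.7 ]
 shift cm in current tool: [-33.82   1.56  -3.36] in target tool: [-33.8    1.21  -3.68]
 turn: [-0.012  0.01  -0.012] rows 0.16392444130494277
```

>>> servo_tool([
  [[-3.8,0,-0.4],[-0.012,0.01,-0.012],1],
  [[-3.8,0,-0.4],[0,0,0],1],
  [[-3.8,0,-0.4],[0,0,0],1],
  [[-3.8,0.4,-0.4],[0,0,0],1],
  [[-3.8,0.4,-0.4],[0,0,0],1],
  [[-3.8,0.4,-0.4],[0,0,0],1],
  [[-3.8,0,-0.4],[0,0,0],1],
  [[-3.8,0,-0.4],[0,0,0],1],
])

```text
time_s: 17.7
position: [457.1, -236.8, 301.3]
tool_rot: [0.535, 0.465, -0.461, -0.534]
contact_force: [1.2, 0.9, 0.7]
gripper_width: 0.999
```

>>> servo_tool([
  [[-2.5,0,-0.4],[0,0,0],1],
  [[-1,0,0],[0,0,0],1],
  [[0,0,0],[0,0,0],1],
  [[0,0,0],[0,0,0],1],
])

```text
time_s: 18.03
position: [456.6, -270.1, 301.0]
tool_rot: [0.535, 0.465, -0.461, -0.534]
contact_force: [0.3, 0.3, 0.3]
gripper_width: 0.997
```

```bash
python3 nc.py 131; cat > lc.py <<'E'
from plan import *
import sys
tag=sys.argv[1]
P=cadpts(CQ)
sc=imaging.read_camera("scene");sd=imaging.read_camera("side");w=imaging.read_camera("wrist");w["_w"]=1
save(w,"w_"+tag);save(sd,"sd_"+tag)
obs=[]
for p in (sc,sd,w):
    for n in P:
        e=proj(p,P[n]); rr=models.tip_of(p,n)
        c=[r for r in rr if np.linalg.norm(np.array(r["centre"])-e)<(80 if p is w else 20)]
        if c: obs.append((p,n,np.array(c[0]["centre"],float),.7 if p is w else 1))
q,res=fit(cadpts,obs,CQ); print(q.tolist()); print(*res,sep="\n")
E
python3 lc.py c1
```

```text
t 18.03 p [ 456.6 -270.1  301. ] F [0.3 0.3 0.3] g 0.997 q [-0.16 -0.13  0.05 -0.   -1.75  0.01]
 shift cm in current tool: [ 0.12 17.   -0.17] in target tool: [ 0.19 17.   -0.24]
 turn: [ 0.004 -0.007  0.004] rows 0.07641606270166351
[456.09060433339346, -269.80167515030604, -0.15571279716121156]
(29, 'caddy', [-0.1, 0.8])
(29, 'caddy_top', [-0.8, 0.8])
(29, 'hole_left', [-1.6, -0.1])
(29, 'hole_right', [1.7, -1.3])
(30, 'caddy', [0.5, -0.6])
(30, 'caddy_top', [-1.1, 4.3])
(30, 'hole_left', [0.6, -0.6])
(30, 'hole_right', [-0.9, 1.4])
(31, 'caddy', [-1.1, -1.9])
(31, 'caddy_top', [1.1, 0.2])
(31, 'hole_left', [0.4, -0.8])
```

View pics/w_c1.png

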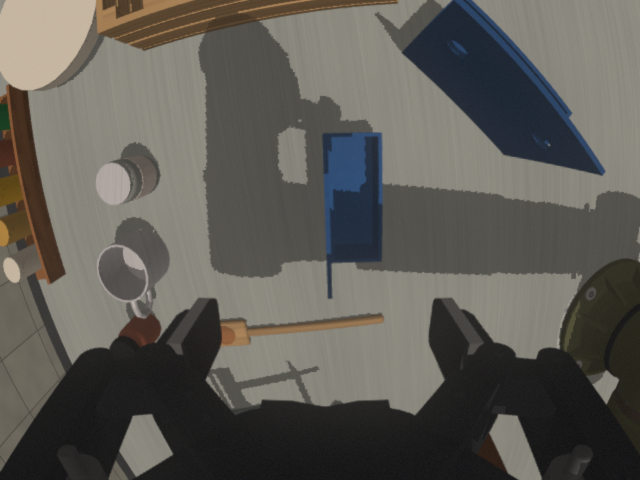

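View pics/sd_c1.png

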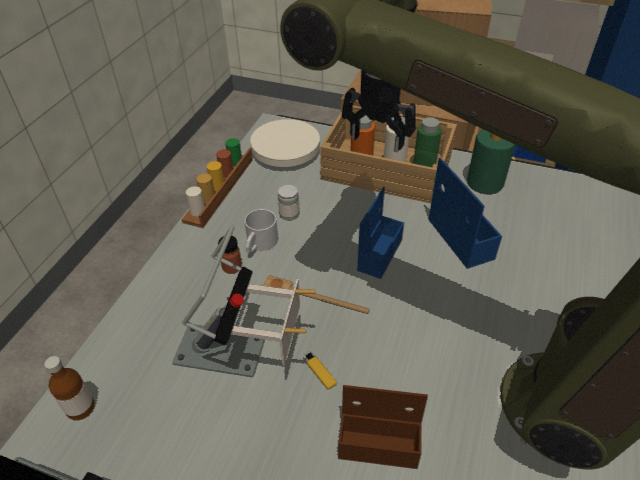

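>>> servo_tool([
  [[0,3.5,0],[0.003,-0.01,0.003],1],
  [[0,3.5,0],[0,0,0],1],
  [[0,3.5,0],[0,0,0],1],
  [[0,3.5,0],[0,0,0],1],
  [[0,2.5,0.05],[0,0,0],1],
  [[0,1,0],[0,0,0],1],
  [[0,0,0],[0,0,0],1],
  [[0,0,0],[0,0,0],1],
])

```text
time_s: 19.45
position: [457.0, -270.3, 127.5]
tool_rot: [0.532, 0.467, -0.466, -0.531]
contact_force: [0.7, 0.7, 0.9]
gripper_width: 0.998
```

```bash
sed -i 's/^CQ=.*/CQ=[456.1,-269.8,-0.1557]/' plan.py; python3 nc.py 126; python3 - <<'E'
from h import *
p=imaging.read_camera("wrist");save(p,"w_c2")
p=imaging.read_camera("side");save(p,"sd_c2",(320,120,160,180),3.3)
E
```

```text
t 19.45 p [ 457.  -270.3  127.5] F [0.7 0.7 0.9] g 0.998 q [-0.15 -0.13 -0.27  0.   -1.43  0.02]
 shift cm in current tool: [0.04 0.15 0.09] in target tool: [0.03 0.15 0.09]
 turn: [ 0.002  0.026 -0.   ] rows 0.21367604829126413
```

View pics/w_c2.png

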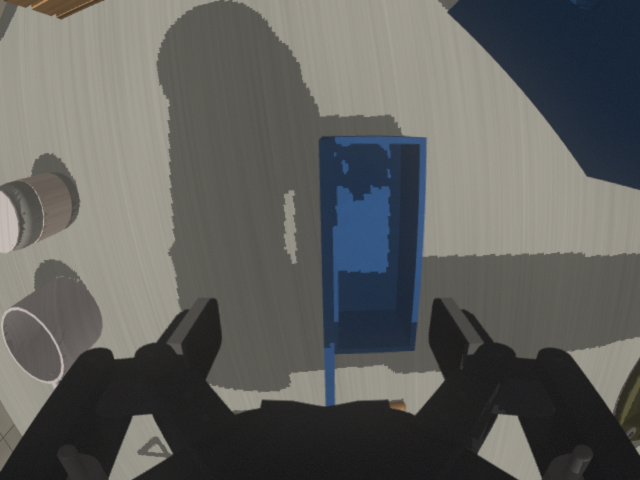

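View pics/sd_c2.png

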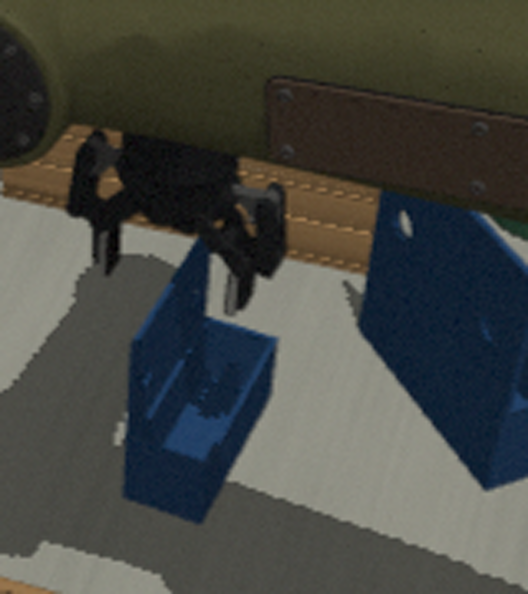

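>>> servo_tool([
  [[0,0.1,0.05],[0,0.015,0],0.3],
  [[0,0,0],[0,0,0],0],
  [[0,0,0],[0,0,0],0],
  [[0,0,0],[0,0,0],0],
  [[0,0,0],[0,0,0],0],
  [[0,0,0],[0,0,0],0],
], force=50)

```text
time_s: 20.05
position: [456.1, -269.8, 125.3]
tool_rot: [0.535, 0.463, -0.462, -0.535]
contact_force: [-0.3, -0.4, -0.7]
gripper_width: 0.148
```

```bash
python3 nc.py 126
```

```text
t 20.05 p [ 456.1 -269.8  125.3] F [-0.3 -0.4 -0.7] g 0.148 q [-0.15 -0.14 -0.28 -0.   -1.43  0.01]
 shift cm in current tool: [-0.   -0.07 -0.  ] in target tool: [-0.   -0.07 -0.  ]
 turn: [0.001 0.011 0.001] rows 0.08864923636300216
```

Opening is 0.148, so the fingers are still closing. I'll let them finish.

>>> servo_tool([
  [[0,0,0],[0,0,0],0],
  [[0,0,0],[0,0,0],0],
  [[0,0,0],[0,0,0],0],
])

```text
time_s: 20.3
position: [456.1, -269.8, 125.3]
tool_rot: [0.535, 0.463, -0.462, -0.535]
contact_force: [0.9, -0.3, 1.7]
gripper_width: 0.038
```

>>> servo_tool([
  [[0,-1,0],[0,0,0],0],
  [[0,-2,0],[0,0,0],0],
  [[0,-2,0],[0,0,0],0],
  [[0,0,0],[0,0,0],0],
  [[0,0,0],[0,0,0],0],
])

```text
time_s: 20.72
position: [456.5, -269.8, 176.4]
tool_rot: [0.536, 0.463, -0.461, -0.534]
contact_force: [-0.4, 0.7, -3.1]
gripper_width: 0.032
```

```bash
python3 nc.py 126; python3 - <<'E'
from h import *
p=imaging.read_camera("wrist");save(p,"w_c3")
p=imaging.read_camera("side");save(p,"sd_c3",(320,120,160,180),3.3)
E
```

```text
t 20.72 p [ 456.5 -269.8  176.4] F [-0.4  0.7 -3.1] g 0.032 q [-0.15 -0.15 -0.2  -0.   -1.52  0.01]
 shift cm in current tool: [-0.01  5.04  0.06] in target tool: [-0.01  5.04  0.04]
 turn: [0.003 0.011 0.001] rows 0.09147007441973315
```

View pics/w_c3.png

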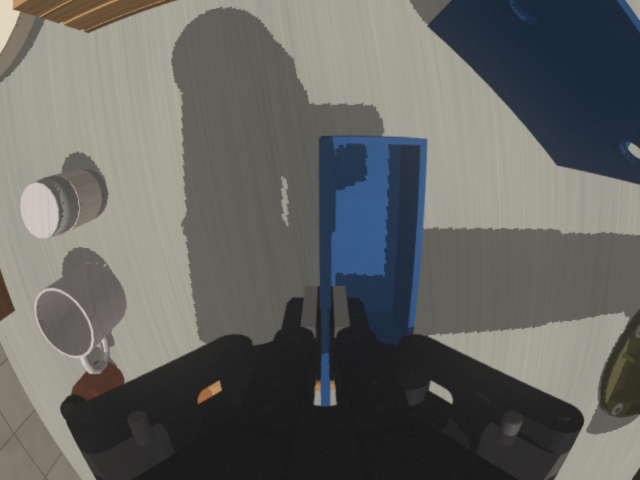

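View pics/sd_c3.png

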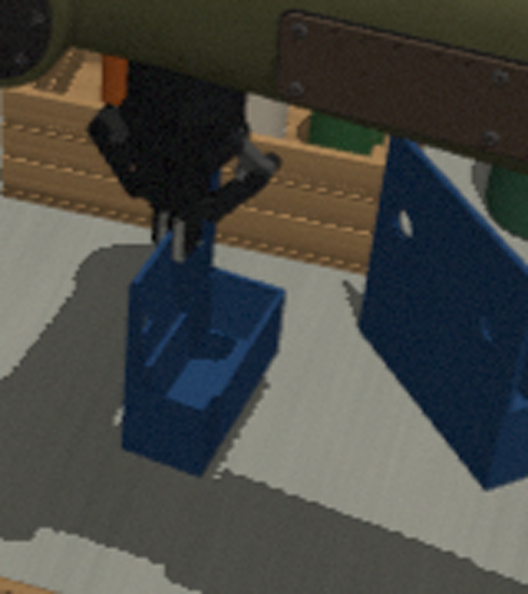

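The caddy is lifted clear with a steady grip (opening 0.032). Next I measure the lowered post again.

```bash
cat > lp.py <<'E'
from plan import *
import sys
tag=sys.argv[1]; d=float(sys.argv[2])
q0=[SQ[0],SQ[1],SQ[2],SQ[3]-d,SQ[4],SQ[5]-d*A[2]]
P=standpts(q0)
sc=imaging.read_camera("scene");sd=imaging.read_camera("side")
save(sc,"sc_"+tag,(350,190,150,190),3);save(sd,"sd_"+tag,(170,200,170,190),3)
obs=[]
for p in (sc,sd):
    for n in ["pad_left","pad_right","pin_left","pin_right","button_top"]:
        e=proj(p,P[n]); 
        c=[r for r in models.tip_of(p,n) if np.linalg.norm(np.array(r["centre"])-e)<12]
        if c: obs.append((p,n,np.array(c[0]["centre"],float),1)); print(p["shot"],n,np.round(e-c[0]["centre"],1),round(c[0]["confidence"],2))
def f(q): return standpts([SQ[0],SQ[1],SQ[2],SQ[3]-q[0],SQ[4],SQ[5]-q[0]*A[2]])
q,res=fit(f,obs,[d]); print("slide",q)
def f2(q): return standpts([SQ[0]+q[0],SQ[1]+q[1],SQ[2]+q[2],q0[3],q0[4],q0[5]+q[3]])
pr=[o for o in obs if o[1].startswith("pin")]
print({k:v.round(1).tolist() for k,v in f(q).items() if "pin" in k})
E
python3 lp.py s1 31.5
```

```text
36 pad_left [1.2 0.2] 0.87
36 pad_right [2.  0.2] 0.9
36 pin_left [-1.1 -0.3] 0.55
36 pin_right [-0.  -2.3] 0.67
36 button_top [-0.6  1.7] 0.48
37 pad_left [-2.4  2. ] 0.64
37 pad_right [-0.7 -0.9] 0.82
37 pin_left [-0.2 -0.9] 0.89
37 pin_right [ 1.4 -0.9] 0.83
37 button_top [-0.4 -0.1] 0.72
slide [31.24053937]
{'pin_left': [504.8, 123.2, 169.5], 'pin_right': [519.3, 34.4, 169.5]}
```

View pics/sc_s1.png

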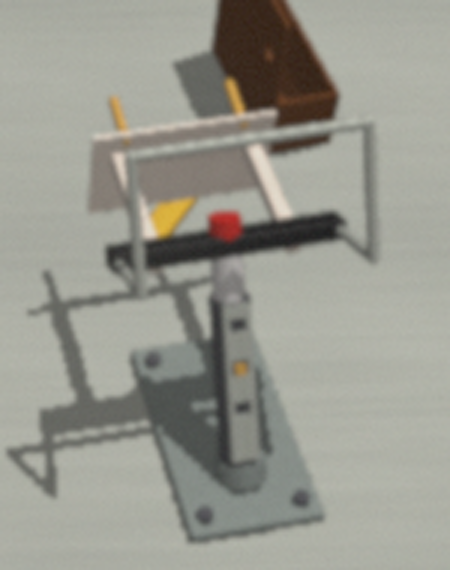

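View pics/sd_s1.png

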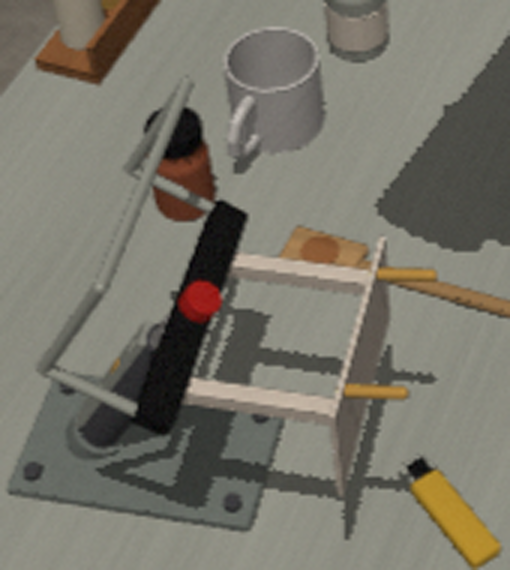

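```bash
cat > nh.py <<'E'
from plan import *
import sys
# args: offset of hole from root along stand -x (mm), hole z rel root
off,dz=float(sys.argv[1]),float(sys.argv[2])
d=31.3; S=[SQ[0],SQ[1],SQ[2],SQ[3]-d,SQ[4],SQ[5]-d*A[2]]; P=standpts(S)
Rs=Rz(SQ[2]); mid=(P["pin_left"]+P["pin_right"])/2
tgt=mid+Rs@np.array([-off,0,0])+[0,0,dz+25.3]
R=Rtool([0,0,-1],Rs@np.array([-1.,0,0]))
print("target",tgt.round(1)); need(tgt,R)
E
python3 nh.py 70 15; python3 - <<'E'
from plan import *
sc=imaging.read_camera("scene");sd=imaging.read_camera("side")
def f(q): return {k:Rz(q[2])@v+[q[0],q[1],0] for k,v in dict(caddy=np.zeros(3),caddy_top=np.array([0,0,q[3]])).items()}
o=lambda p,d:[(p,n,np.array(c,float),1) for n,c in d.items()]
print(fit(f,o(sc,dict(caddy=[222,430.4],caddy_top=[180.2,434]))+o(sd,dict(caddy=[434.1,377.6],caddy_top=[388.3,383.9])),[400,150,0,150]))
E
```

```text
target [443.   67.5 209.7]
t 21.42 p [ 456.  -269.8  175.1] F [-0.2  0.3 -2.5] g 0.035 q [-0.15 -0.15 -0.2  -0.   -1.52  0.01]
 shift cm in current tool: [33.19 -3.44  6.16] in target tool: [33.5  -3.46 -4.15]
 turn: [ 0.001 -0.307  0.001] rows 2.557700995222245
(array([310.27092991, 168.72577938,   5.38632967, 153.09015201]), [(38, 'caddy', [1.2, -0.8]), (38, 'caddy_top', [-0.5, 2.3]), (39, 'caddy', [-1.7, 0.6]), (39, 'caddy_top', [0.8, -0.1])])
```

```bash
python3 - <<'E'
from plan import *
sc=imaging.read_camera("scene");sd=imaging.read_camera("side")
save(sc,"sc_br",(400,150,90,100),5);save(sd,"sd_br",(320,370,130,110),5)
def ray(p,rc,z):
    K=p["intrinsics"];v=np.array([(rc[1]-K[0,2])/K[0,0],(rc[0]-K[1,2])/K[1,1],1]);R=np.asarray(p["R"]);c=-R.T@p["t"];d=R.T@v
    return (c+d*(z-c[2])/d[2]).round(0)
for rc in [(387,343),(395,426)]: print("side top",ray(sd,rc,150))
for rc in [(168,427),(213,460)]: print("scene top",ray(sc,rc,150))
for rc in [(237,458),(202,420)]: print("scene bot",ray(sc,rc,0))
E
```

```text
side top [375. 186. 150.]
side top [243. 155. 150.]
scene top [260. 153. 150.]
scene top [429. 207. 150.]
scene bot [364. 236.   0.]
scene bot [225. 154.   0.]
```

View pics/sc_br.png

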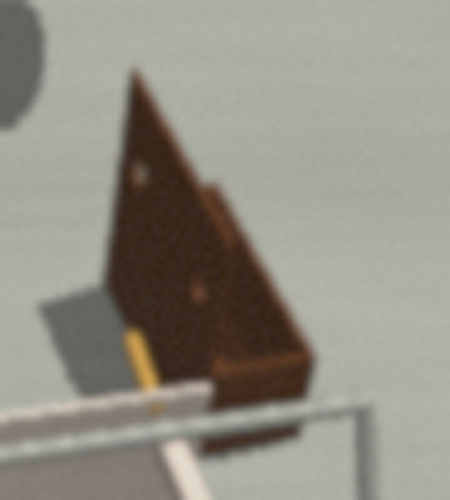

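>>> servo_tool([
  [[0,-1.2,0],[0,-0.102,0],0],
  [[0,-1.2,0],[0,-0.102,0],0],
  [[0,-1.1,0],[0,-0.102,0],0],
  [[2,0,-0.3],[0,0,0],0],
  [[3.5,0,-0.5],[0,0,0],0],
  [[3.5,0,-0.5],[0,0,0],0],
  [[3.5,0,-0.5],[0,0,0],0],
  [[3.5,0,-0.5],[0,0,0],0],
])

```text
time_s: 22.28
position: [452.7, -106.9, 210.4]
tool_rot: [0.459, 0.539, -0.538, -0.458]
contact_force: [0.2, 0.1, -1.9]
gripper_width: 0.037
```

>>> servo_tool([
  [[3.5,0,-0.5],[0,0,0],0],
  [[3.5,0,-0.5],[0,0,0],0],
  [[3.5,0,-0.5],[0,0,0],0],
  [[3.5,0,-0.5],[0,0,0],0],
  [[2,0,-0.3],[0,0,0],0],
  [[1,0,0],[0,0,0],0],
  [[0,0,0],[0,0,0],0],
  [[0,0,0],[0,0,0],0],
])

```text
time_s: 22.95
position: [448.5, 63.3, 210.4]
tool_rot: [0.458, 0.539, -0.538, -0.458]
contact_force: [0.7, -1.7, -2.0]
gripper_width: 0.035
```

```bash
python3 nh.py 70 7
```

```text
target [443.   67.5 201.7]
t 22.95 p [448.5  63.3 210.4] F [ 0.7 -1.7 -2. ] g 0.035 q [ 0.59 -0.37 -0.31  0.   -1.62 -0.43]
 shift cm in current tool: [0.5  0.87 0.47] in target tool: [0.5  0.87 0.47]
 turn: [0.001 0.    0.   ] rows 0.008324595446863122
```

>>> servo_tool([
  [[0.25,0.4,0.2],[0,0,0],0],
  [[0.25,0.45,0.2],[0,0,0],0],
  [[0,0,0],[0,0,0],0],
  [[0,0,0],[0,0,0],0],
])

```text
time_s: 23.28
position: [443.5, 67.0, 201.4]
tool_rot: [0.458, 0.538, -0.538, -0.458]
contact_force: [-0.1, 0.1, -1.9]
gripper_width: 0.032
```

```bash
python3 nh.py 70 7; cat > hp.py <<'E'
from plan import *
import sys
tag=sys.argv[1]
out={}
sc=imaging.read_camera("scene");sd=imaging.read_camera("side");w=imaging.read_camera("wrist");w["_w"]=1
save(w,"w_"+tag);save(sc,"sc_"+tag,(330,150,170,150),4);save(sd,"sd_"+tag,(210,220,190,170),4)
s,p0,Rc=now()
# predicted points from kinematics
top=p0+Rc@np.array([0,-24.7,0]); hl=p0+Rc@np.array([45.,25.3,0]); hr=p0+Rc@np.array([-45.,25.3,0])
d=31.3;S=[SQ[0],SQ[1],SQ[2],SQ[3]-d,SQ[4],SQ[5]-d*A[2]];P=standpts(S)
E_={"caddy_top":top,"hole_left":hl,"hole_right":hr,"pin_left":P["pin_left"],"pin_right":P["pin_right"]}
for p,c in((sc,"scene"),(sd,"side"),(w,"wrist")):
    for n,X in E_.items():
        e=proj(p,X); print(c,n,"pred",e.round(1),[(np.round(np.array(r["centre"])-e,1).tolist(),round(r["confidence"],2)) for r in models.tip_of(p,n) if np.linalg.norm(np.array(r["centre"])-e)<40])
E
python3 hp.py h1
```

```text
target [443.   67.5 201.7]
t 23.28 p [443.5  67.  201.4] F [-0.1  0.1 -1.9] g 0.032 q [ 0.6  -0.38 -0.34  0.   -1.61 -0.44]
 shift cm in current tool: [ 0.06 -0.04  0.04] in target tool: [ 0.06 -0.04  0.04]
 turn: [ 0.    -0.002  0.   ] rows 0.014591194750057282
scene caddy_top pred [194.2 404. ] [([-1.0, 2.9], 0.93), ([-16.8, 32.3], 0.83)]
scene hole_left pred [207.9 421.1] [([-1.7, 16.8], 0.78), ([1.1, 0.8], 0.62)]
scene hole_right pred [213.1 383.3] [([0.1, 1.8], 0.68)]
scene pin_left pred [230.9 429.9] [([-0.7, -0.6], 0.62)]
scene pin_right pred [236.5 390.9] [([-1.1, 1.1], 0.71)]
side caddy_top pred [294.6 327.4] [([0.8, -2.0], 0.74)]
side hole_left pred [332.7 322.9] [([-0.7, 0.5], 0.81)]
side hole_right pred [293.2 331.7] [([-0.6, 0.1], 0.71)]
side pin_left pred [329.7 284.4] [([1.7, 1.4], 0.72)]
side pin_right pred [290.8 295.2] [([-1.6, -1.4], 0.59)]
wrist caddy_top pred [337.9 325.8] [([-0.4, 1.4], 0.78)]
wrist hole_left pred [360.1 325.4] []
wrist hole_right pred [192.5 325.5] []
wrist pin_left pred [349.5 205.5] []
wrist pin_right pred [193.3 186.1] []
```

View pics/w_h1.png

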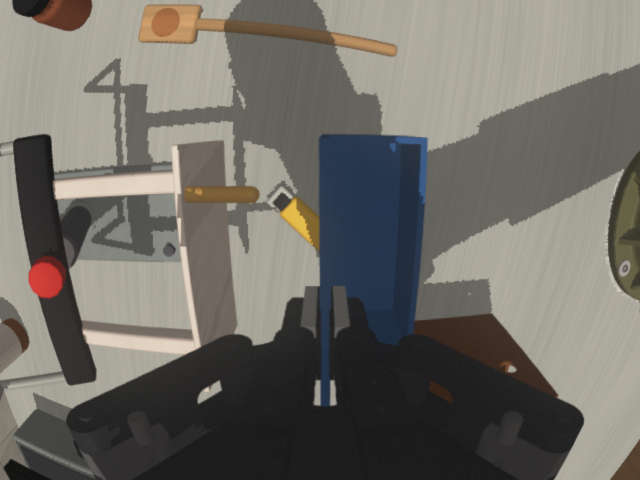

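View pics/sd_h1.png

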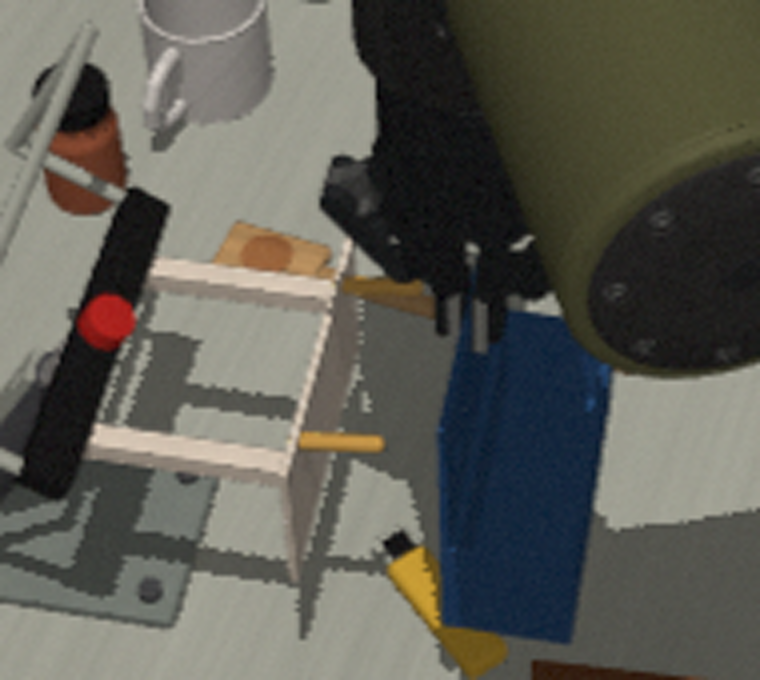

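View pics/sc_h1.png

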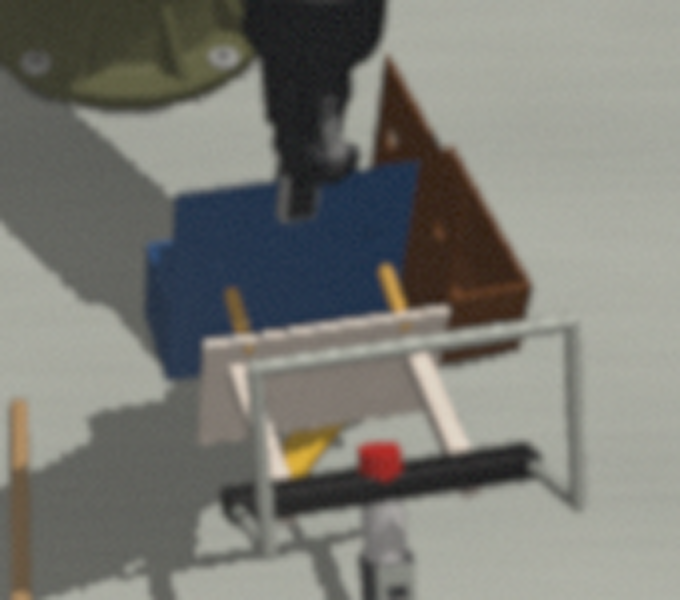

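```bash
python3 - <<'E'
from plan import *
w=imaging.read_camera("wrist");w["_w"]=1
sc=imaging.read_camera("scene");sd=imaging.read_camera("side")
d=31.3;S=[SQ[0],SQ[1],SQ[2],SQ[3]-d,SQ[4],SQ[5]-d*A[2]];P=standpts(S);Rs=Rz(SQ[2])
r=P["pin_right"];l=P["pin_left"]
pts={"tipR":r+Rs@[-34,0,6],"tipL":l+Rs@[-34,0,6],"brR":r+Rs@[0,-25,8],"brRb":r+Rs@[4,-25,8],"brL":l+Rs@[0,25,8],"brRlow":r+Rs@[0,-25,-75],"brLlow":l+Rs@[0,25,-75],"rootR":r,"rootL":l}
im=[]
for p,n,cr in((w,"wr",(150,110,200,150)),(sc,"sc",(370,200,130,97)),(sd,"sd",(250,250,130,97))):
    k=4 if n=="wr" else 6
    a=cv2.resize(p["pixels"][:,:,::-1][cr[1]:cr[1]+cr[3],cr[0]:cr[0]+cr[2]],None,fx=k,fy=k,interpolation=cv2.INTER_CUBIC)
    for m,X in pts.items():
        e=proj(p,X); print(n,m,e.round(1)); cv2.circle(a,(int((e[1]-cr[0]+.5)*k),int((e[0]-cr[1]+.5)*k)),4,(0,255,0),1)
    cv2.imwrite(f"pics/ov_{n}.png",a)
E
```

```text
wr tipR [192.6 249.5]
wr tipL [357.7 261.3]
wr brR [142.7 177. ]
wr brRb [143.3 169.3]
wr brL [390.8 208.2]
wr brRlow [138.5 223.3]
wr brLlow [323.9 236.7]
wr rootR [192.4 186. ]
wr rootL [348.9 205.3]
sc tipR [224.  387.3]
sc tipL [218.6 425.7]
sc brR [235.6 380.1]
sc brRb [236.8 380.6]
sc brL [226.8 441.1]
sc brRlow [260.5 378.4]
sc brLlow [251.9 436.7]
sc rootR [236.5 390.9]
sc rootL [230.9 429.9]
sd tipR [291.2 313. ]
sd tipL [330.4 303.1]
sd brR [278.1 297.9]
sd brRb [277.8 295.8]
sd brL [338.6 280.8]
sd brRlow [305.4 299.5]
sd brLlow [365.1 283.6]
sd rootR [290.8 295.2]
sd rootL [329.7 284.4]
```

View pics/ov_wr.png

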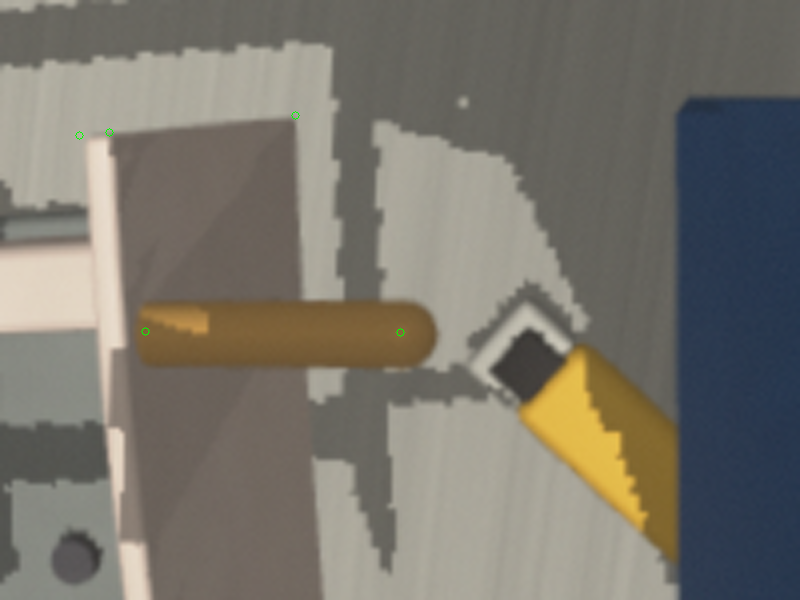

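View pics/ov_sc.png

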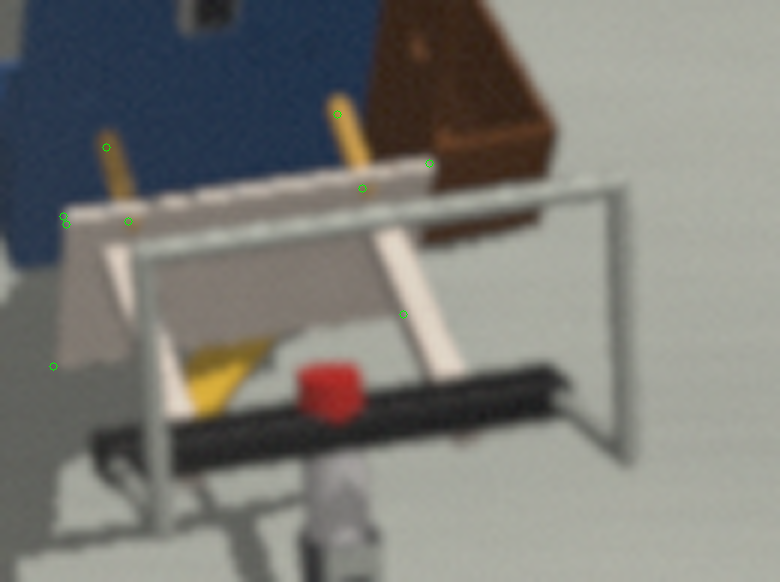

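View pics/ov_sd.png

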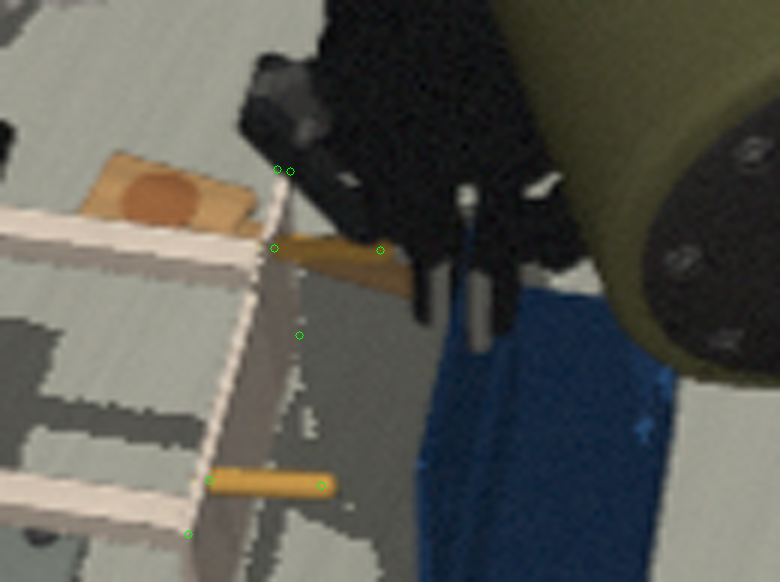

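The overlays match the pins and bracket to about 1 px. In the wrist view the pin axis is at row 193.5 against the hole's predicted 192.5. Inserting now.

>>> servo_tool([
  [[0.03,0,-0.8],[0,0,0],0],
  [[0.03,0,-1.2],[0,0,0],0],
  [[0,0.1,-1.0],[0,0,0],0],
  [[0,0.05,-0.6],[0,0,0],0],
  [[0,0,0],[0,0,0],0],
  [[0,0,0],[0,0,0],0],
])

```text
time_s: 24.83
position: [479.3, 73.9, 200.0]
tool_rot: [-0.458, -0.538, 0.539, 0.458]
contact_force: [0.6, -0.3, -2.2]
gripper_width: 0.034
```

```bash
python3 nh.py 34 6; python3 hp.py h2
```

```text
target [478.5  73.3 200.7]
t 24.83 p [479.3  73.9 200. ] F [ 0.6 -0.3 -2.2] g 0.034 q [ 0.57 -0.27 -0.26 -0.   -1.59 -0.41]
 shift cm in current tool: [-0.04 -0.08  0.08] in target tool: [-0.04 -0.08  0.08]
 turn: [-0.    -0.001 -0.   ] rows 0.010832642511877244
scene caddy_top pred [205.3 408.7] [([-23.9, 28.5], 0.88), ([0.8, 1.5], 0.77)]
scene hole_left pred [218.8 426. ] [([-11.3, 14.3], 0.96), ([2.0, -0.0], 0.86)]
scene hole_right pred [224.2 387.5] [([-1.2, 1.9], 0.9)]
scene pin_left pred [230.9 429.9] [([2.2, 0.4], 0.9)]
scene pin_right pred [236.5 390.9] [([-0.8, 2.0], 0.91)]
side caddy_top pred [292.7 307.1] [([2.0, -3.1], 0.74)]
side hole_left pred [330.6 302.7] [([2.3, -0.7], 0.94)]
side hole_right pred [291.5 312.6] [([0.4, -0.1], 0.61)]
side pin_left pred [329.7 284.4] [([2.0, 2.2], 0.78)]
side pin_right pred [290.8 295.2] [([2.2, -2.2], 0.92), ([-0.0, 9.8], 0.17)]
wrist caddy_top pred [337.8 326. ] [([-1.8, -2.0], 0.88)]
wrist hole_left pred [360.1 325.6] []
wrist hole_right pred [192.4 325.6] [([-3.6, -2.3], 0.58)]
wrist pin_left pred [352.4 265.6] [([1.4, 0.6], 0.75)]
wrist pin_right pred [190.  255.1] [([3.4, -2.6], 0.68)]
```

View pics/sd_h2.png

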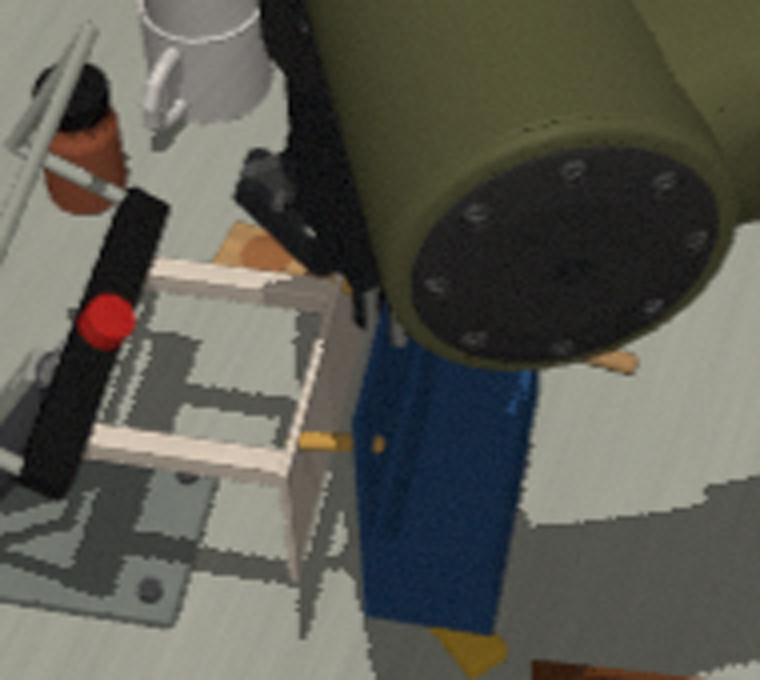

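View pics/w_h2.png

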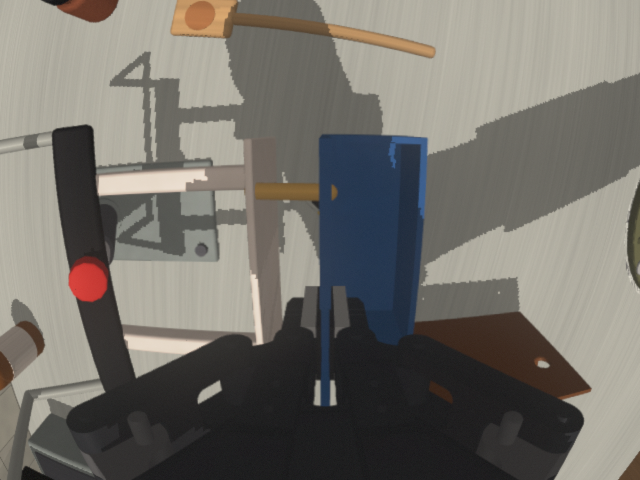

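View pics/sc_h2.png

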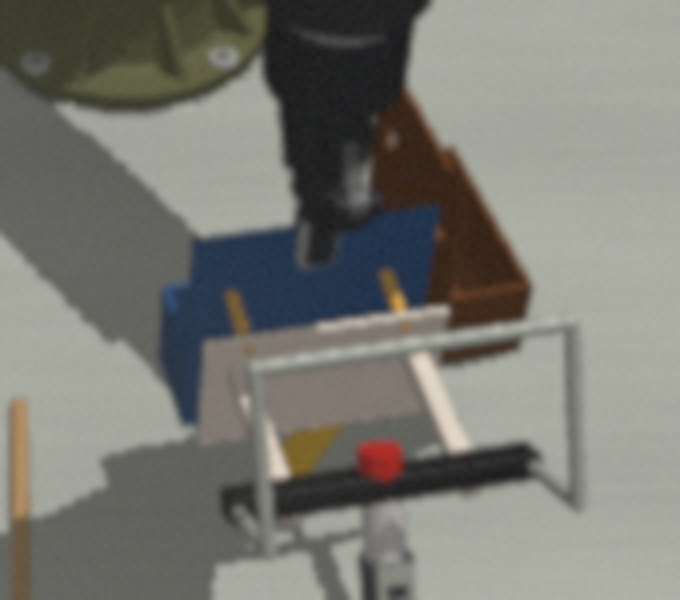

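Both pin tips already show through the holes: the left one at side crop (378,443) and the right one at wrist (335,192). There is no side force. I'll go on in, sinking with the pins' slope.

>>> servo_tool([
  [[0,0.05,-0.5],[0,0,0],0],
  [[0,0.1,-0.5],[0,0,0],0],
  [[0,0.1,-0.5],[0,0,0],0],
  [[0,0,0],[0,0,0],0],
])

```text
time_s: 26.07
position: [494.7, 76.5, 197.1]
tool_rot: [-0.458, -0.538, 0.539, 0.458]
contact_force: [-0.1, 0.3, -2.7]
gripper_width: 0.034
```

>>> servo_tool([
  [[0,0.1,-0.5],[0,0,0],0],
  [[0,0.1,-0.5],[0,0,0],0],
  [[0,0,-0.2],[0,0,0],0],
  [[0,0,0],[0,0,0],0],
])

```text
time_s: 26.4
position: [506.2, 78.3, 195.5]
tool_rot: [0.458, 0.539, -0.538, -0.458]
contact_force: [-0.1, 0.2, -2.1]
gripper_width: 0.035
```

```bash
python3 nh.py 2 0; python3 - <<'E'
from h import *
p=imaging.read_camera("wrist");save(p,"w_h3")
p=imaging.read_camera("side");save(p,"sd_h3",(210,220,190,170),4)
E
```

```text
target [510.1  78.5 194.7]
t 26.4 p [506.2  78.3 195.5] F [-0.1  0.2 -2.1] g 0.035 q [ 0.55 -0.2  -0.2   0.   -1.56 -0.39]
 shift cm in current tool: [-0.05  0.08 -0.39] in target tool: [-0.05  0.08 -0.39]
 turn: [ 0.    -0.001  0.   ] rows 0.010128511197237384
```

View pics/sd_h3.png

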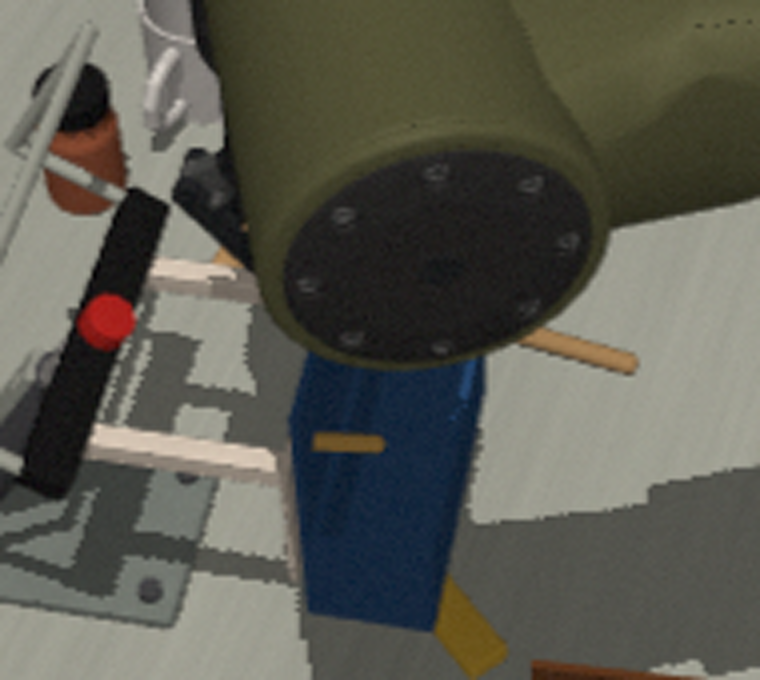

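View pics/w_h3.png

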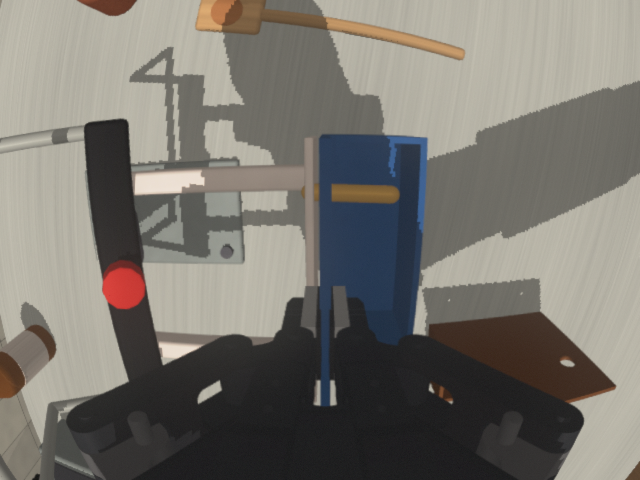

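>>> servo_tool([
  [[0,0.1,-0.2],[0,0,0],0],
  [[0,0,-0.1],[0,0,0],0],
  [[0,0,-0.1],[0,0,0],0],
  [[0,0,0],[0,0,0],0],
])

```text
time_s: 26.83
position: [509.3, 78.9, 194.8]
tool_rot: [-0.458, -0.538, 0.539, 0.458]
contact_force: [-3.2, -0.2, 0.0]
gripper_width: 0.038
```

>>> servo_tool([
  [[0,0.15,0],[0,0,0],0],
  [[0,0.15,0],[0,0,0],0],
  [[0,0,0],[0,0,0],0],
])

```text
time_s: 27.08
position: [509.3, 78.6, 192.7]
tool_rot: [0.458, 0.539, -0.538, -0.458]
contact_force: [-6.7, -0.6, 2.9]
gripper_width: 0.034
```

```bash
python3 nh.py 2 -4
```

```text
target [510.1  78.5 190.7]
t 27.08 p [509.3  78.6 192.7] F [-6.7 -0.6  2.9] g 0.034 q [ 0.54 -0.19 -0.2   0.   -1.56 -0.38]
 shift cm in current tool: [-0.02  0.19 -0.08] in target tool: [-0.02  0.19 -0.08]
 turn: [ 0.    -0.001 -0.   ] rows 0.008468875812378044
```

The plate is against the bracket (-6.7 N) and the weight is on the pins (the vertical force turned upward). Releasing now.

>>> servo_tool([
  [[0,0,0],[0,0,0],0.15],
  [[0,0,0],[0,0,0],0.3],
  [[0,0,0],[0,0,0],0.4],
  [[0,0,0],[0,0,0],0.4],
  [[0,0,0],[0,0,0],0.4],
  [[0,0,0],[0,0,0],0.4],
])

```text
time_s: 27.58
position: [510.0, 79.0, 191.9]
tool_rot: [0.458, 0.539, -0.538, -0.458]
contact_force: [-0.6, 0.6, 0.9]
gripper_width: 0.4
```

```bash
python3 nh.py 2 -4;  python3 - <<'E'
from h import *
p=imaging.read_camera("wrist");save(p,"w_h4")
p=imaging.read_camera("side");save(p,"sd_h4",(210,220,190,170),4)
E
```

```text
target [510.1  78.5 190.7]
t 27.58 p [510.   79.  191.9] F [-0.6  0.6  0.9] g 0.4 q [ 0.54 -0.19 -0.2   0.   -1.55 -0.38]
 shift cm in current tool: [-0.05  0.12 -0.01] in target tool: [-0.05  0.12 -0.01]
 turn: [ 0.001 -0.001  0.   ] rows 0.01299287934900086
```

View pics/w_h4.png

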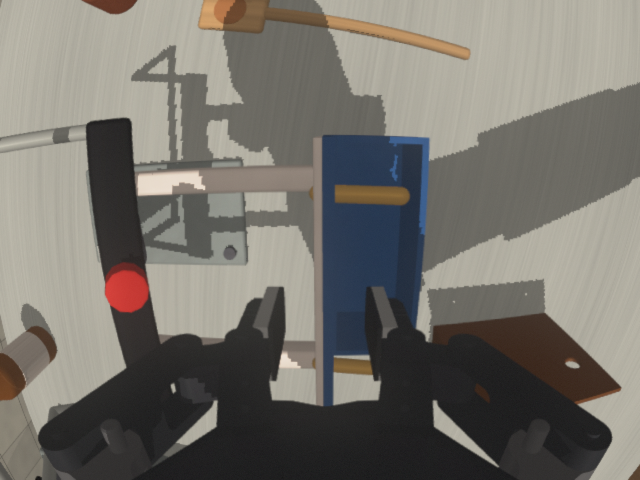

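View pics/sd_h4.png

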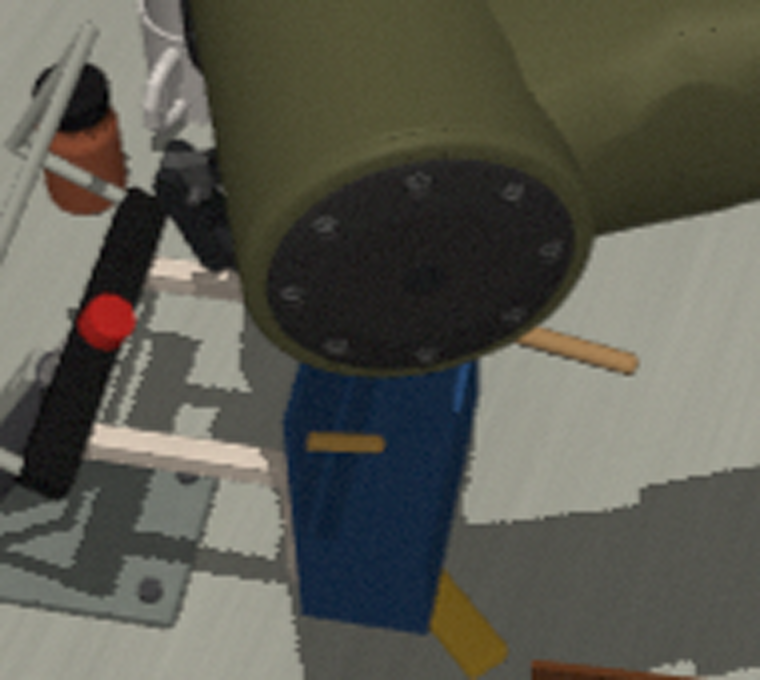

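The caddy hangs flush with both pins through its holes. I'll withdraw straight up and then back.

>>> servo_tool([
  [[0,-1,0],[0,0,0],0.4],
  [[0,-2.5,0],[0,0,0],0.4],
  [[0,-3.5,0],[0,0,0],0.4],
  [[0,-3.5,0],[0,0,0],0.4],
  [[0,-2,2],[0,0,0],0.4],
  [[0,0,4],[0,0,0],0.4],
  [[0,0,3],[0,0,0],0.4],
  [[0,0,0],[0,0,0],0.4],
])

```text
time_s: 28.35
position: [418.3, 63.3, 320.6]
tool_rot: [0.459, 0.541, -0.536, -0.457]
contact_force: [0.8, -0.6, 1.8]
gripper_width: 0.398
```

>>> servo_tool([
  [[-3.5,0,0],[0,0,0],0.4],
  [[-3.5,0,0],[0,0,0],0.4],
  [[-3.5,0,0],[0,0,0],0.4],
  [[-3.5,0,0],[0,0,0],0.4],
  [[-3.5,0,0],[0,0,0],0.4],
  [[-3.5,0,0],[0,0,0],0.4],
  [[0,0,0],[0,0,0],0.4],
  [[0,0,0],[0,0,0],0.4],
])

```text
time_s: 29.02
position: [454.5, -144.5, 316.8]
tool_rot: [0.459, 0.538, -0.538, -0.459]
contact_force: [-0.7, -0.3, -0.1]
gripper_width: 0.399
```

```bash
python3 - <<'E'
from plan import *
need()
sc=imaging.read_camera("scene");sd=imaging.read_camera("side")
save(sd,"sd_end");save(sc,"sc_end",(350,170,150,190),3)
d=31.3;S=[SQ[0],SQ[1],SQ[2],SQ[3]-d,SQ[4],SQ[5]-d*A[2]];P=standpts(S);Rs=Rz(SQ[2])
P["hole_left"]=P["pin_left"]+Rs@[-2,0,-4];P["hole_right"]=P["pin_right"]+Rs@[-2,0,-4]
for p in(sc,sd):
    for n in ["hole_left","hole_right","button_top","pad_left","pad_right"]:
        e=proj(p,P[n]);print(p["shot"],n,e.round(1),[(np.round(np.array(r["centre"])-e,1).tolist(),round(r["confidence"],2)) for r in models.tip_of(p,n) if np.linalg.norm(np.array(r["centre"])-e)<30])
E
```

```text
t 29.02 p [ 454.5 -144.5  316.8] F [-0.7 -0.3 -0.1] g 0.399 q [ 0.12 -0.26 -0.03 -0.   -1.8   0.04]
55 hole_left [231.5 429.5] [([-22.1, 10.0], 0.66), ([0.8, 1.4], 0.59)]
55 hole_right [237.1 390.6] [([-0.1, -0.5], 0.91)]
55 button_top [261.  423.9] [([1.0, 0.9], 0.61)]
55 pad_left [262.3 451.6] [([-2.1, -0.4], 0.56), ([-24.1, -15.9], 0.55)]
55 pad_right [270.6 396.5] [([-3.1, -1.4], 0.9)]
56 hole_left [331.2 285.6] [([-1.0, -0.9], 0.55)]
56 hole_right [292.3 296.4] [([0.2, 3.3], 0.66)]
56 button_top [297.3 237.9] [([0.2, 1.0], 0.63)]
56 pad_left [326.7 225.7] [([2.5, 2.9], 0.75)]
56 pad_right [276.2 244.4] [([1.2, -0.4], 0.9)]
```

View pics/sd_end.png

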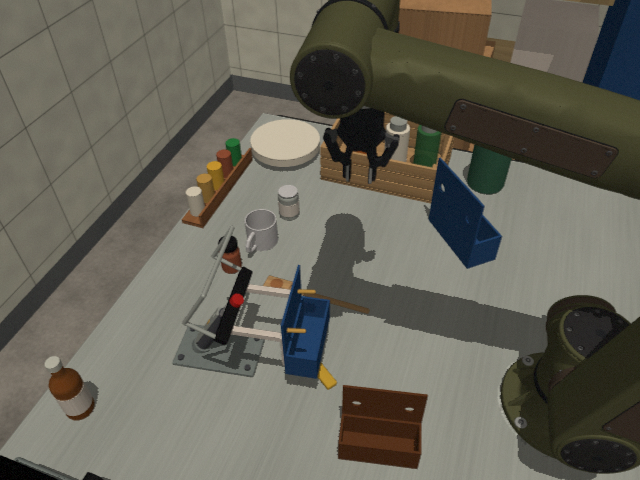

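View pics/sc_end.png

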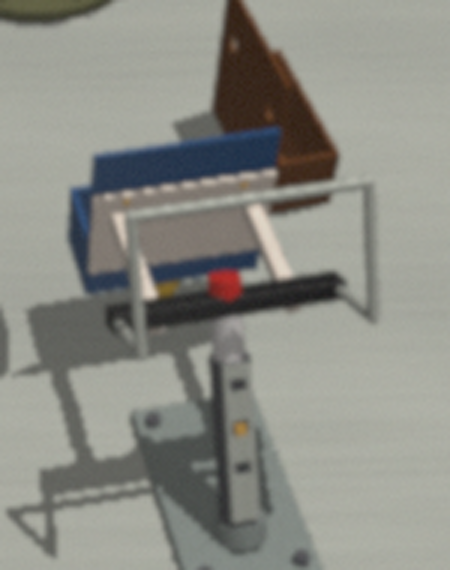

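The caddy hangs level and flush on both pins, the catch is in the second hole, the button is up, the other things have not moved and the arm is clear. Handing in.

```bash
python3 -c "
from rig import ctrl
print(ctrl.job_done())"
```

```text
the job is handed in; nothing more can be done
None
```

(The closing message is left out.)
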